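Photograph a batch of printed caps under the bench camera

TASK

Photograph the two to four loose caps that lie on the brown side stand (not the heap on the grey pad): lever up the clear cover of the camera stand's tray with the blade of the ink knife, open it wide, lay the knife back down flat on the side stand or the bench clear of the camera stand, put all those caps flat on the floor of the tray, none on another, and shut the cover. Then lift the sprung plunger, swing the camera from its parked place over the tray until its stop, and let the plunger drop home into its hole. Last, press the camera's release button half-way, to its first click, hold it there for about half a second, then press it right down and let go; never press it right down while the cover is open or the camera is not locked over the tray, and leave the white ink jar, the hardener pot and the marker where they are.

Things in the scene. Friction and masses are not known exactly. Their poses are not given: they have to be found in the camera images.
- stand: Fixed camera stand; place and yaw vary. Origin: on the bench under the middle of the cover's hinge; x points away from its front, y to its left, z up. Grey base 14 mm high, x -86 to 106, y +-79 mm; tray in front. Column (radius 12 mm) at x 62, y 0, with the index plate (radius 36 mm, height 110 to 124 mm) round its top and the camera arm on it.
- tray_floor (a point): Middle of the aluminium tray's floor (stand x -41, y 0, height 30 mm). Inside: 72 mm along the stand's x, 140 mm along y, walls 5 mm thick up to height 52 mm. In the middle of the front wall, over y +-30 mm, the wall is only 41 mm high: under the shut cover (underside at 52 mm) an 11 mm slot stays open for a blade.
- cover (a joint): Hinge of the tray's clear cover, rad: 0 shut, 1.9 wide open (leaning back past upright). Cover 90 x 150 x 5 mm; hinge line along the stand's y at x 0, height 54.5 mm; its front edge stands 8 mm proud of the tray. 90 g; a stiff hinge (0.07 N m) keeps it where it is left; no handle.
- cover_edge (a point): Middle of the cover's free front edge (stand x -90, y 0, height 54.5 mm when shut).
- camera_arm (a joint): Swing of the black arm about the column, rad: 0 parked (arm along stand -y), 1.571 over the tray (along -x), clockwise from above; a stop at either end, where the plunger's holes are. Arm 26 mm wide, height 128 to 140 mm; camera body 54 x 44 mm at radius 104 mm, height 122 to 156 mm, lens below it to 104 mm. Turns easily (0.04 N m) when the plunger is lifted.
- plunger (a joint): Lift of the sprung locking plunger on the arm, m: 0 home (pin in a hole of the index plate), about 0.009 pin resting on the plate between holes, 0.014 fully lifted. The pin reaches 9 mm into the hole, so lift at least 10 mm before swinging; the spring pulls down with 4 to 6 N. It drops in within about 0.03 rad of the stop.
- plunger_knob (a point): Grip point on the axis of the plunger's black knob, 30 mm from the column axis along the arm, height 160 mm when home. The knob is 18 mm across from height 150 to 166 mm, with a flange 23 mm across above it up to 175 mm; it spins freely about its own axis.
- release_half (a joint): First stage of the release button, m down: 0 free, 0.006 at the first click (reached at about 3 N).
- release_full (a joint): Second stage of the release button, m further down: 0 until the force exceeds about 9 N, 0.006 fully down (about 12 N). Both stages spring back.
- release_top (a point): Middle of the top of the round aluminium release button (24 mm across) on top of the camera body, 104 mm from the column axis along the arm, height 174 mm when free; it is pressed straight down.
- ink_knife: Ink knife, 70 g, lying flat on the side stand: wooden handle 80 long x 20 wide x 18 mm high, steel blade 24 mm wide and 2 mm thick pointing along its +x. Origin: centre of the underside of the handle; the blade's mid plane is 9 mm above the underside and its tip 112 mm ahead of the origin.
- cap_a: One of two to four loose black moulded caps that lie on the brown side stand to the robot's left (absent ones read None): a disc 24 mm across and 9 mm high, flat, pinched across the rim. Origin: centre of its underside, z up.
- cap_b: One of two to four loose black moulded caps that lie on the brown side stand to the robot's left (absent ones read None): a disc 24 mm across and 9 mm high, flat, pinched across the rim. Origin: centre of its underside, z up.
- cap_c: One of two to four loose black moulded caps that lie on the brown side stand to the robot's left (absent ones read None): a disc 24 mm across and 9 mm high, flat, pinched across the rim. Origin: centre of its underside, z up.
- cap_d: One of two to four loose black moulded caps that lie on the brown side stand to the robot's left (absent ones read None): a disc 24 mm across and 9 mm high, flat, pinched across the rim. Origin: centre of its underside, z up.
- ink_jar: White ink pot, 54 mm across, 55 mm high, at the back of the bench. Origin: centre of its underside. Leave alone.
- hardener_pot: Small round hardener pot, 38 mm across, 66 mm high, with a blue lid. Origin: centre of its underside. Leave alone.
- marker: Felt marker with a black cap, 128 mm long, 15 mm thick, lying down. Origin: middle of its underside. Leave alone.

How it is judged:
On the way, in this order (a step that is already met when the one before it is completed fails the run):
1. the cover is levered up with the ink knife (cover above 0.35 rad while the knife bears on it) (value of joint cover above 0.35 rad and contact force between ink_knife and stand above 0.1 N), for 0.1 s.
2. all the caps lie in the tray with the cover open (value of joint cover above 0.8 rad and x of cap_a in the frame of stand between -0.072 and -0.01 m and y of cap_a in the frame of stand between -0.063 and 0.063 m and ((angle between cap_a's own z axis and vertical below 0.2 rad and z of cap_a in the frame of stand below 0.036 m) or (angle between cap_a's own z axis and vertical above 2.94 rad and z of cap_a in the frame of stand below 0.045 m)) and x of cap_b in the frame of stand between -0.072 and -0.01 m and y of cap_b in the frame of stand between -0.063 and 0.063 m and ((angle between cap_b's own z axis and vertical below 0.2 rad and z of cap_b in the frame of stand below 0.036 m) or (angle between cap_b's own z axis and vertical above 2.94 rad and z of cap_b in the frame of stand below 0.045 m)) and x of cap_c in the frame of stand between -0.072 and -0.01 m and y of cap_c in the frame of stand between -0.063 and 0.063 m and ((angle between cap_c's own z axis and vertical below 0.2 rad and z of cap_c in the frame of stand below 0.036 m) or (angle between cap_c's own z axis and vertical above 2.94 rad and z of cap_c in the frame of stand below 0.045 m)) and x of cap_d in the frame of stand between -0.072 and -0.01 m and y of cap_d in the frame of stand between -0.063 and 0.063 m and ((angle between cap_d's own z axis and vertical below 0.2 rad and z of cap_d in the frame of stand below 0.036 m) or (angle between cap_d's own z axis and vertical above 2.94 rad and z of cap_d in the frame of stand below 0.045 m))), for 0.2 s.
3. the cover is shut over the caps (value of joint cover below 0.06 rad and x of cap_a in the frame of stand between -0.072 and -0.01 m and y of cap_a in the frame of stand between -0.063 and 0.063 m and ((angle between cap_a's own z axis and vertical below 0.2 rad and z of cap_a in the frame of stand below 0.036 m) or (angle between cap_a's own z axis and vertical above 2.94 rad and z of cap_a in the frame of stand below 0.045 m)) and x of cap_b in the frame of stand between -0.072 and -0.01 m and y of cap_b in the frame of stand between -0.063 and 0.063 m and ((angle between cap_b's own z axis and vertical below 0.2 rad and z of cap_b in the frame of stand below 0.036 m) or (angle between cap_b's own z axis and vertical above 2.94 rad and z of cap_b in the frame of stand below 0.045 m)) and x of cap_c in the frame of stand between -0.072 and -0.01 m and y of cap_c in the frame of stand between -0.063 and 0.063 m and ((angle between cap_c's own z axis and vertical below 0.2 rad and z of cap_c in the frame of stand below 0.036 m) or (angle between cap_c's own z axis and vertical above 2.94 rad and z of cap_c in the frame of stand below 0.045 m)) and x of cap_d in the frame of stand between -0.072 and -0.01 m and y of cap_d in the frame of stand between -0.063 and 0.063 m and ((angle between cap_d's own z axis and vertical below 0.2 rad and z of cap_d in the frame of stand below 0.036 m) or (angle between cap_d's own z axis and vertical above 2.94 rad and z of cap_d in the frame of stand below 0.045 m))), for 0.2 s.
4. the camera is over the tray and the plunger home in its hole (value of joint camera_arm above 1.52 rad and value of joint plunger below 0.003 m and value of joint cover below 0.06 rad), for 0.2 s.
5. the release button is held at its first click (all of step 4 and value of joint release_half above 0.0045 m and value of joint release_full below 0.0015 m), for 0.3 s.
6. the release button is pressed right down (all of step 4 and value of joint release_full above 0.0045 m).
At the end, for the whole second after the job is handed in: All caps flat on the tray floor, none stacked; cover shut (under 0.06 rad); camera arm over the tray (over 1.52 rad), plunger home (under 3 mm); release button free again (both stages under 1.5 mm); ink knife flat and still on side stand or bench (origin within 8 mm of it) (all of step 4 and x of cap_a in the frame of stand between -0.072 and -0.01 m and y of cap_a in the frame of stand between -0.063 and 0.063 m and ((angle between cap_a's own z axis and vertical below 0.2 rad and z of cap_a in the frame of stand below 0.036 m) or (angle between cap_a's own z axis and vertical above 2.94 rad and z of cap_a in the frame of stand below 0.045 m)) and x of cap_b in the frame of stand between -0.072 and -0.01 m and y of cap_b in the frame of stand between -0.063 and 0.063 m and ((angle between cap_b's own z axis and vertical below 0.2 rad and z of cap_b in the frame of stand below 0.036 m) or (angle between cap_b's own z axis and vertical above 2.94 rad and z of cap_b in the frame of stand below 0.045 m)) and x of cap_c in the frame of stand between -0.072 and -0.01 m and y of cap_c in the frame of stand between -0.063 and 0.063 m and ((angle between cap_c's own z axis and vertical below 0.2 rad and z of cap_c in the frame of stand below 0.036 m) or (angle between cap_c's own z axis and vertical above 2.94 rad and z of cap_c in the frame of stand below 0.045 m)) and x of cap_d in the frame of stand between -0.072 and -0.01 m and y of cap_d in the frame of stand between -0.063 and 0.063 m and ((angle between cap_d's own z axis and vertical below 0.2 rad and z of cap_d in the frame of stand below 0.036 m) or (angle between cap_d's own z axis and vertical above 2.94 rad and z of cap_d in the frame of stand below 0.045 m)) and value of joint each of release_half, release_full below 0.0015 m and height (world z) of ink_knife between -0.01 and 0.008 m and angle between ink_knife's own z axis and vertical below 0.15 rad and linear speed of ink_knife below 0.03 m/s); the robot touches nothing.
It fails at once if the release is pressed right down while the cover is open or the camera is not locked over the tray (value of joint release_full above 0.0045 m and (value of joint cover above 0.12 rad or value of joint camera_arm below 1.45 rad or value of joint plunger above 0.006 m)).
It fails at once if the ink jar is disturbed (moved more than 30 mm) (distance of ink_jar from where it was at the start of the episode above 0.03 m).
It fails at once if the hardener pot is disturbed (moved more than 30 mm) (distance of hardener_pot from where it was at the start of the episode above 0.03 m).
It fails at once if the marker is disturbed (moved more than 30 mm) (distance of marker from where it was at the start of the episode above 0.03 m).
Of cap_a, cap_b, cap_c, cap_d only 2 to 4 are there at a start; the rules pass over those that are not, and their reading is None.
At some moment in a run one of cap_a, cap_b, cap_c, cap_d may be knocked a few centimetres aside while the robot is not near it.
Once in a run the grip may slacken for a moment while it holds something.
It also fails if it takes over 210 s, if anything falls off the work surface, if the arm or the gripper's body presses on something with over 40 N, if the wrist force passes 120 N, or if a joint passes its speed limit or range.

ROBOT

A 7-joint arm with a two-finger parallel gripper is mounted at the origin on a cart in front of the work surface, level with it; the furniture and walls round the work are solid. World frame = base frame: x ahead of the robot, y to its left, z up, the work surface at z = 0. Lengths are in m, angles in rad, forces in N, time in s.
With the tool pointing down it reaches from about 0.4 to 0.85 m from the base axis. Payload 10.4 kg.
Tool frame: the origin (TCP) lies between the finger pads; the fingertips stand 14 mm ahead of it and the grasp point (between the pads) lies 5 mm behind it; z points along the fingers, y is the direction in which the jaws open and shut (so a half turn about z gives the same grasp; the last joint's range is limited). The gripper opens to 87 mm and grips with 3 to 60 N. Pads are 19 mm wide; open, the fingers measure 117 mm over their backs; the gripper's body (75 mm by 190 mm) begins 51 mm behind the grasp point.
Start: joints at [1.297, 0.332, -0.065, 1.46, 0.022, 1.35, -0.088], TCP at [0.155, -0.605, 0.237] pointing down, gripper open.
Joint ranges: [-2.6, 2.6], [-0.5, 2.12], [-1.47, 1.34], [0.16, 2.42], [-1.27, 4.41], [0.06, 2.06], [-2.6, 2.6]. Speed limits (rad/s): [2.22, 2.22, 2.79, 2.79, 3.14, 3.14, 3.14].

INTERFACE

Orientations are given as a unit quaternion [x, y, z, w].
In Python, from bench import readout, camera, calibration, order gives the robot as it stands.
- The arm moves only by the tool apply_moves, never from a script. Its argument "deltas" is a list of rows, each an object with "translation": the shift along the world's x, y, z in m, a list of three; "turn": the turn, a rotation vector about the world's x, y, z in rad, a list of three; "hand": the finger opening in m, from 0 to 0.087. A call has 1 to 5 rows; each row shifts and turns the pose as measured when the row begins; what a row does not reach is not made up. A row lasts 1/10 s, in which the tool goes at most 50 mm and 8.59 degrees, less where a joint would pass 70% of its speed; a pose out of reach is approached as far as the arm can. A call with a gripper value outside its range is refused whole. The fingers move at their own pace and stop on an object; "newtons" is the grip in N (left out, the last holds). Time passes only in rows, so rows that do not move let the fingers close. It gives the time, the measured TCP pose, the force and the opening at its end, in the units of the state.
- readout.read_state(): the state, without advancing time (a new reading comes with each control period).
- camera(name): name is "side" or "top" or "wrist"; returns the picture (420x560x3 uint8, red, green, blue); there is no depth.
- calibration(name): a dict with "fx", "fy", "cx", "cy" (pixels), "extrinsics" (4x4, takes a point from world to camera coordinates). Camera axes: x right, y down, z forward; pixel columns grow to the right and rows downward; lengths in m; the calibration is good to about 2 mm. A picture is of the moment at which its call begins: read the wrist's pose just before it. calibration takes no time and is no camera call; for the wrist camera it gives the pose at the moment of the call.
- order.close_job(): hands the job in, once; it reports no verdict.
The state is a dict: "time": time; "joint_positions": joint angles; "joint_vel": joint speeds; "joint_torque": joint torques, N m; "ee_pos": TCP position; "eef_rot": TCP orientation; "ft_force": force on the tool from outside, world axes, zero at the start; "torque": the same for the moment, N m; "width": finger opening in m.
Only numpy, scipy, OpenCV 4.12 (cv2) and the standard library are available. Lean on these libraries where they do the work, as an engineer would, in place of code of your own. Each camera call takes 0.05 s, during which the arm holds its last target. There are 200 camera calls.

## Working session

There is one attempt and no reset: what is moved stays moved. The work goes in short steps, Python scripts to look and compute and a tool call to move; the robot and the scene stay as the last step left them, time stands still between calls to the robot, and variables do not carry over. Pictures are saved under pics/ and viewed, about 12 in all and at most 16, crops included, and the job is handed in when it is done.

Besides the shell and the picture viewer there is one more tool, called after "Call:" as name([rows], argument=value, ...), one row to a line, values as JSON. apply_moves: Moves the arm, as the interface text tells. Its arguments: {"type":"object","properties":{"deltas":{"type":"array","items":{"type":"object","properties":{"translation":{"type":"array","items":{"type":"number"}},"turn":{"type":"array","items":{"type":"number"}},"hand":{"type":"number"}}}},"newtons":{"type":"number"}},"required":["deltas"]}

```bash
mkdir -p pics; ls; cat > h.py <<'E'
import numpy as np, cv2
from bench import readout, camera, calibration, order
def K(n):
    c=calibration(n); return np.array([[c['fx'],0,c['cx']],[0,c['fy'],c['cy']],[0,0,1]]), np.array(c['extrinsics'])
def proj(n,P,c=None):
    k,E=c or K(n); P=np.atleast_2d(P); q=(E[:3,:3]@P.T+E[:3,3:])
    q=k@q; return (q[:2]/q[2]).T
def unproj(n,uv,z,c=None):
    k,E=c or K(n); R,t=E[:3,:3],E[:3,3]; o=-R.T@t; uv=np.atleast_2d(uv)
    d=(R.T@np.linalg.inv(k)@np.c_[uv,np.ones(len(uv))].T).T
    return o+d*((z-o[2])/d[:,2:])
def save(n,f,crop=None,s=1):
    im=camera(n); cv2.imwrite(f'pics/{f}_raw.png',im[...,::-1])
    o=im if crop is None else im[crop[1]:crop[3],crop[0]:crop[2]]
    cv2.imwrite(f'pics/{f}.png',cv2.resize(o,None,fx=s,fy=s,interpolation=cv2.INTER_CUBIC)[...,::-1]); return im
E
python3 - <<'E'
from h import *
print(readout.read_state())
for n in ['side','top','wrist']:
    c=calibration(n); print(n,c)
save('top','top0',s=1.4); save('side','side0',s=1.4)
E
```

```text
pics
{'time': 0.0, 'joint_positions': array([ 1.29740381,  0.33285075, -0.0647124 ,  1.46095234,  0.02157389,
        1.3499256 , -0.08847911]), 'joint_vel': array([-0.00066723,  0.000282  , -0.00059116, -0.00058171,  0.00115844,
        0.00112768,  0.00135101]), 'joint_torque': array([-6.59623911e-04, -6.23258972e+01,  2.50472955e-02, -3.89903104e+01,
       -6.12709089e-02,  3.97043838e-02,  1.28884353e-04]), 'ee_pos': array([ 0.15502188, -0.60507447,  0.23576189]), 'eef_rot': array([ 9.92144920e-01,  1.25091721e-01, -1.09752865e-04, -7.12467694e-04]), 'ft_force': array([-0.2078946 , -0.3386229 ,  0.03563139]), 'torque': array([-0.03689708,  0.00193   ,  0.00984174]), 'width': 0.08733160686538034}
side {'fx': 448.8476265015162, 'fy': 448.8476265015162, 'cx': 284.4481910486354, 'cy': 210.50217259037467, 'extrinsics': array([[ 0.99721406, -0.07456498, -0.00204509, -0.55448401],
       [-0.04655134, -0.60067599, -0.79813616,  0.13491779],
       [ 0.05828457,  0.7960078 , -0.60247364,  1.65308754],
       [ 0.        ,  0.        ,  0.        ,  1.        ]])}
top {'fx': 539.0996048435666, 'fy': 539.0996048435666, 'cx': 287.3448784107466, 'cy': 202.8824359287414, 'extrinsics': array([[-0.02517902, -0.99865963, -0.04522125, -0.00370655],
       [-0.98282989,  0.03300035, -0.18153896,  0.57540801],
       [ 0.18278795,  0.03987382, -0.98234345,  1.51430408],
       [ 0.        ,  0.        ,  0.        ,  1.        ]])}
wrist {'fx': 340.76936078309654, 'fy': 340.76936078309654, 'cx': 282.8329640382279, 'cy': 208.80604415761297, 'extrinsics': array([[ 0.24872706, -0.96857146, -0.00204649, -0.62418976],
       [-0.9229962 , -0.23766289,  0.30264561, -0.03727128],
       [-0.29362027, -0.07338724, -0.95310096,  0.39140029],
       [ 0.        ,  0.        ,  0.        ,  1.        ]])}
```

View pics/top0.png

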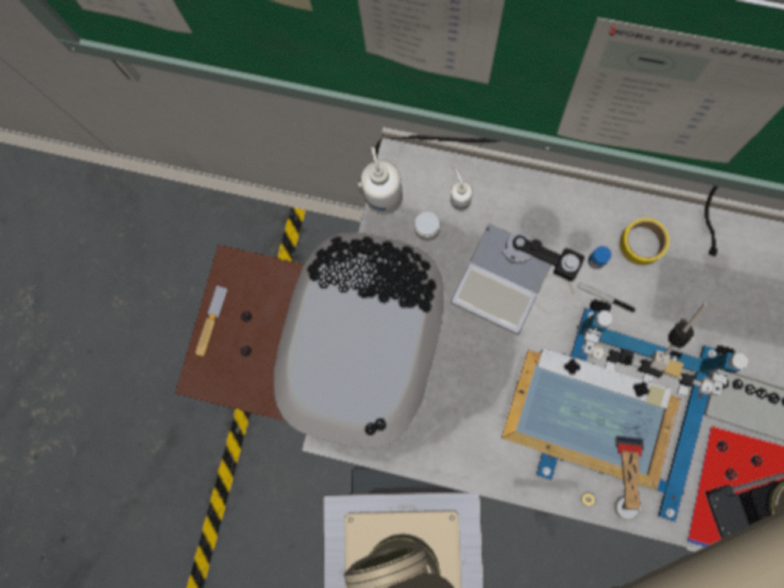

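View pics/side0.png

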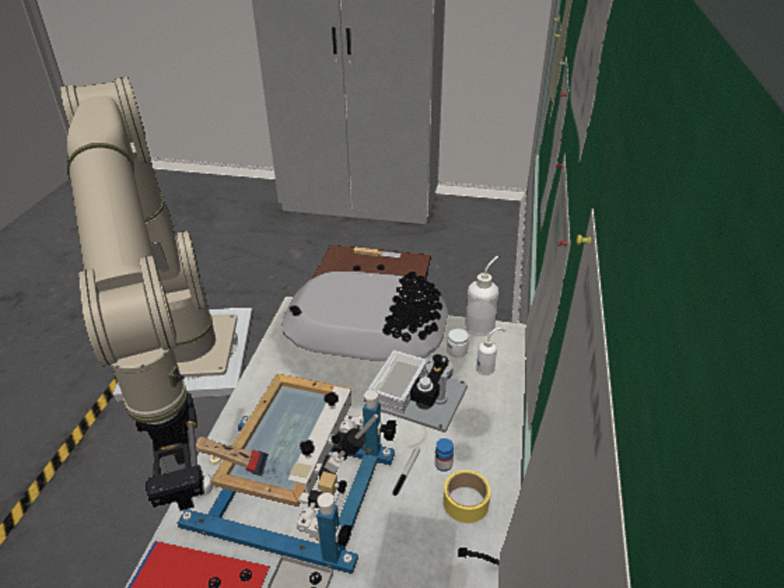

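```bash
python3 - <<'E'
import cv2
im=cv2.imread('pics/top0_raw.png')
a=cv2.resize(im[155:245,315:425],None,fx=7,fy=7,interpolation=cv2.INTER_CUBIC)
cv2.imwrite('pics/c1.png',a)
b=cv2.resize(im[170:305,120:220],None,fx=5,fy=5,interpolation=cv2.INTER_CUBIC)
print(a.shape,b.shape)
cv2.imwrite('pics/c2.png',b)
E
```

```text
(630, 770, 3) (675, 500, 3)
```

View pics/c1.png

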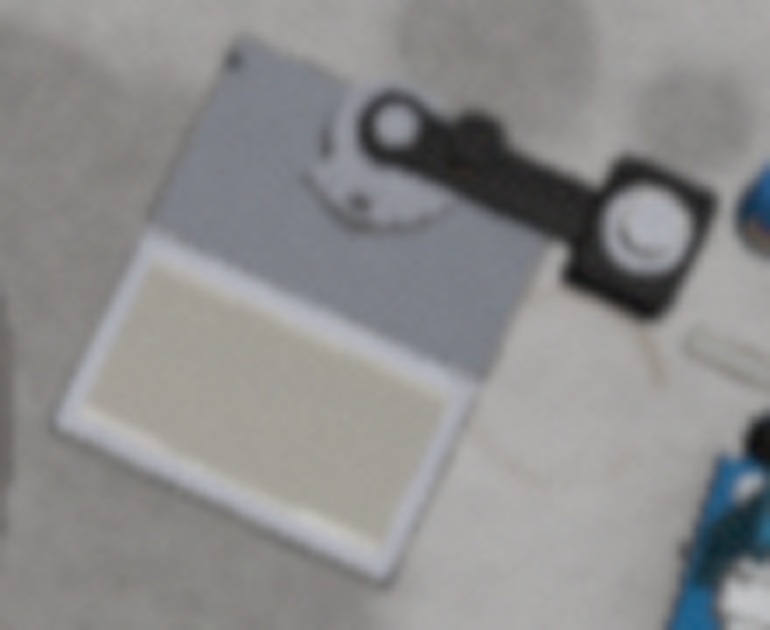

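View pics/c2.png

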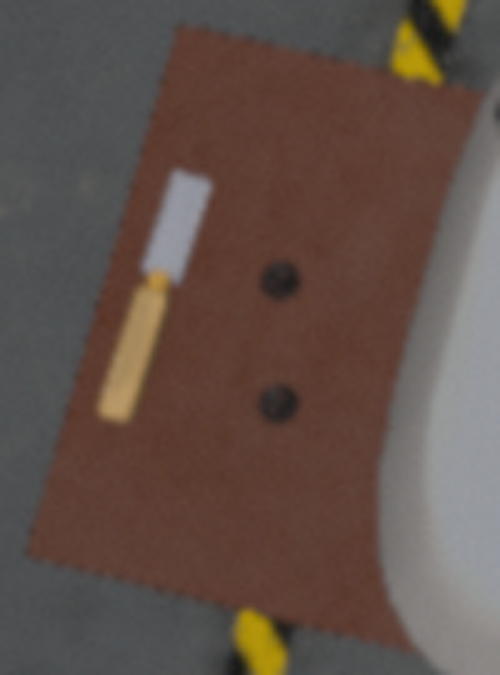

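```bash
cat >> h.py <<'E'
def RZ(a): return np.array([[np.cos(a),-np.sin(a),0],[np.sin(a),np.cos(a),0],[0,0,1]])
E
python3 - <<'E'
from h import *
from scipy.optimize import least_squares
f=lambda c,o,s: (np.array(c)+.5)/s-.5+np.array(o)
uv=f([[240,38],[645,228],[62,425],[390,580],[150,238],[475,380]],[315,155],7)
M=np.array([[106,79,14],[62,-104,174],[-90,75,55],[-90,-75,55],[0,75,55],[0,-75,55]])/1e3
k=K('top')
r=lambda p:(proj('top',(RZ(p[2])@M.T).T+[p[0],p[1],0],k)-uv).ravel()
s=least_squares(r,[0.6,-.1,-.4],loss='soft_l1'); print(s.x,np.degrees(s.x[2])); print(r(s.x).reshape(-1,2).round(2))
R=RZ(s.x[2]);T=np.array([*s.x[:2],0])
for n,p in dict(tray=[-41,0,30],edge=[-90,0,54],knob=[62,-30,160],rel=[62,-104,174],col=[62,0,140],relover=[-42,0,174]).items(): print(n,(R@np.array(p)/1e3+T).round(4))
u=f([[175,172],[212,185],[98,412],[131,422],[143,275],[182,284]],[120,170],5)
tip=unproj('top',u[:2],.010,k); b=unproj('top',u[2:4],.018,k); print(tip,b)
d=tip.mean(0)-b.mean(0);print('knife yaw',np.arctan2(d[1],d[0]),np.linalg.norm(d[:2]), b.mean(0)+d/np.linalg.norm(d)*.04)
print('caps',unproj('top',f([[280,281],[278,403]],[120,170],5),.008,k))
print('brown',unproj('top',f([[178,25],[28,555],[410,650],[485,90]],[120,170],5),.0,k))
g=lambda *a:f(a,[0,0],1.4)
print('pot',unproj('top',g([600,254]),.066,k),'ink',unproj('top',g([427,218]),.055,k),unproj('top',g([461,185],),.08,k), 'bottle',unproj('top',g([380,175]),.1,k))
print('pad',unproj('top',g([437,300],[275,370],[360,440],[330,235],[375,425]),.03,k))
E
```

```text
[ 0.57920348 -0.22855848 -0.4764179 ] -27.296735193811656
[[-0.2  -0.79]
 [ 1.68 -0.86]
 [-1.08  0.44]
 [-0.17  0.64]
 [-0.44 -0.49]
 [ 0.65  1.07]]
tray [ 0.5428 -0.2098  0.03  ]
edge [ 0.4992 -0.1873  0.054 ]
knob [ 0.6205 -0.2837  0.16  ]
rel [ 0.5866 -0.3494  0.174 ]
col [ 0.6343 -0.257   0.14  ]
relover [ 0.5419 -0.2093  0.174 ]
[[0.5930164  0.38232167 0.01      ]
 [0.58428102 0.3595805  0.01      ]] [[0.44844205 0.42319031 0.018     ]
 [0.44194216 0.40327411 0.018     ]]
knife yaw -0.28661597133217 0.14955764959668583 [0.48350557 0.40194004 0.01586341]
caps [[0.52480075 0.31791211 0.008     ]
 [0.45162785 0.31817305 0.008     ]]
brown [[0.68674807 0.38524183 0.        ]
 [0.36651741 0.46892415 0.        ]
 [0.30517329 0.24017999 0.        ]
 [0.63929886 0.1955354  0.        ]]
pot [[ 0.62193409 -0.42754305  0.066     ]] ink [[ 0.71453782 -0.07586724  0.055     ]] [[ 0.77593363 -0.14891266  0.08      ]] bottle [[0.79771416 0.01825852 0.1       ]]
pad [[ 0.54326928 -0.09114687  0.03      ]
 [ 0.40688753  0.25007663  0.03      ]
 [ 0.26002996  0.07491188  0.03      ]
 [ 0.69168212  0.13294911  0.03      ]
 [ 0.28925355  0.04376941  0.03      ]]
```

Call:
apply_moves([
  {"translation": [0.035, 0.03, 0.015], "turn": [0, 0, -0.1], "hand": 0.087},
  {"translation": [0.035, 0.03, 0.015], "turn": [0, 0, -0.1], "hand": 0.087},
  {"translation": [0.035, 0.03, 0.015], "turn": [0, 0, -0.1], "hand": 0.087},
  {"translation": [0.035, 0.03, 0.015], "turn": [0, 0, -0.1], "hand": 0.087},
  {"translation": [0.035, 0.03, 0.015], "turn": [0, 0, -0.1], "hand": 0.087},
], newtons=20)

```text
time: 0.6
ee_pos: [0.326, -0.4519, 0.3077]
eef_rot: [0.99, -0.139, -0.003, -0.005]
ft_force: [1.1, -0.0, -0.1]
width: 0.0867
```

Call:
apply_moves([
  {"translation": [0.035, 0.035, 0.005], "turn": [0, 0, -0.05], "hand": 0.087},
  {"translation": [0.035, 0.035, 0.005], "turn": [0, 0, 0], "hand": 0.087},
  {"translation": [0.025, 0.04, 0.005], "turn": [0, 0, 0], "hand": 0.087},
  {"translation": [0.0, 0.04, 0.0], "turn": [0, 0, 0], "hand": 0.087},
  {"translation": [0, 0.04, 0], "turn": [0, 0, 0], "hand": 0.087},
])

```text
time: 1.1
ee_pos: [0.4257, -0.2548, 0.323]
eef_rot: [0.986, -0.165, -0.002, -0.005]
ft_force: [0.5, 0.1, 0.0]
width: 0.0869
```

```bash
python3 - <<'E'
from h import *
k=K('wrist'); np.savez('pics/w1.npz',k=k[0],E=k[1]); save('wrist','w1',s=1.4)
k,E=k; print(readout.read_state()['ee_pos'], -E[:3,:3].T@E[:3,3])
R=RZ(-0.4764)
print(proj('wrist',(R@(np.array([[-41,0,30],[-90,75,55],[-90,-75,55],[0,75,55],[0,-75,55],[62,-104,174],[62,-30,160]]).T/1e3)).T+[.5792,-.2286,0])*1.4)
E
```

```text
[ 0.42732934 -0.24740909  0.32372146] [ 0.50495914 -0.28375634  0.46972072]
[[316.46710783 121.61209279]
 [217.59695862 167.08695806]
 [392.59727048 194.64043533]
 [221.87417346  50.7982812 ]
 [409.45323331  81.99310802]
 [486.33618867 -60.72291972]
 [349.56027377 -74.24835822]]
```

View pics/w1.png

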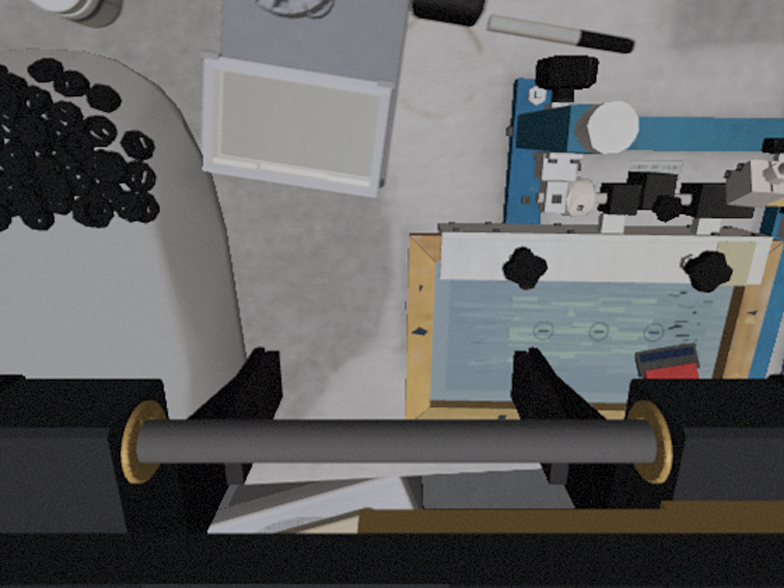

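Call:
apply_moves([
  {"translation": [0.04, 0.025, 0.01], "turn": [0, 0, 0], "hand": 0.087},
  {"translation": [0.03, 0.02, 0.0], "turn": [0, 0, 0], "hand": 0.087},
  {"translation": [0, 0, 0], "turn": [0, 0, 0], "hand": 0.087},
  {"translation": [0, 0, 0], "turn": [0, 0, 0], "hand": 0.087},
  {"translation": [0, 0, 0], "turn": [0, 0, 0], "hand": 0.087},
])

```text
time: 1.65
ee_pos: [0.4943, -0.2012, 0.3325]
eef_rot: [0.987, -0.16, -0.003, -0.006]
ft_force: [-0.5, -0.2, -0.7]
width: 0.0871
```

```bash
python3 - <<'E'
from h import *
print(readout.read_state()['ee_pos'],np.abs(readout.read_state()['joint_vel']).max())
k=K('wrist'); np.savez('pics/w2.npz',k=k[0],E=k[1]); 
P=(RZ(-0.4764)@(np.array([[-41,0,30],[-90,75,55],[-90,-75,55],[0,75,55],[0,-75,55],[62,-104,174],[62,-30,160]]).T/1e3)).T+[.5792,-.2286,0]
p=proj('wrist',P)
print(readout.read_state()['ee_pos'])
im=save('wrist','w2',crop=(100,0,400,200),s=2.6)
print((p-[100,0])*2.6)
E
```

```text
[ 0.49426598 -0.20124289  0.33248091] 0.008468429242371834
[ 0.49426598 -0.20124289  0.33248091]
[[466.95464757 330.01848496]
 [296.5088076  412.37620958]
 [602.52883005 460.49035625]
 [315.12296362 215.67422526]
 [641.83781649 269.86204189]
 [841.49851601  84.15556009]
 [600.39663155  52.71887148]]
```

View pics/w2.png

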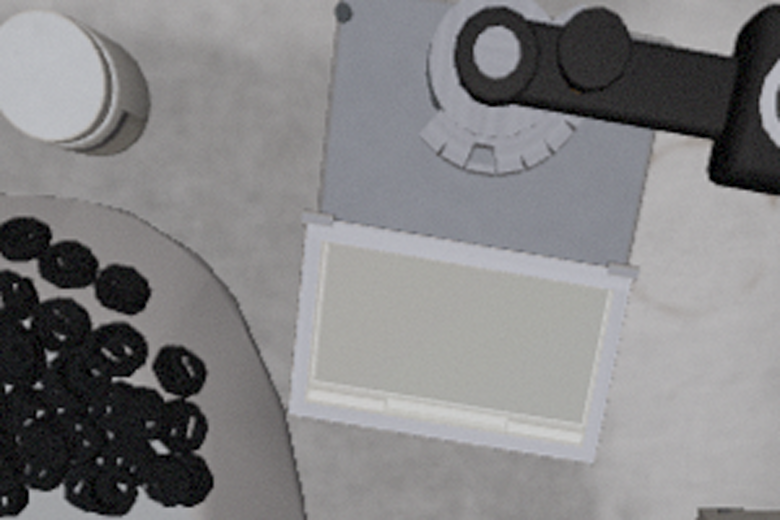

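```bash
python3 - <<'E'
from h import *
from scipy.optimize import least_squares
d=np.load('pics/w2.npz'); k=(d['k'],d['E'])
f=lambda c,o,s: (np.array(c)+.5)/s-.5+np.array(o)
uv=f([[290,414],[594,461],[307,222],[634,280],[594,48],[326,240],[609,291]],[100,0],2.6)
M=np.array([[-90,75,54],[-90,-75,54],[-2,75,57],[-2,-75,57],[62,-30,175],[-5,70,52],[-5,-70,52]])/1e3
r=lambda p:(proj('w',(RZ(p[2])@M.T).T+[p[0],p[1],0],k)-uv).ravel()
s=least_squares(r,[0.6,-.1,-.4],loss='soft_l1'); print(s.x); print((r(s.x).reshape(-1,2)*2.6).round(1))
E
```

```text
[ 0.57899244 -0.22446068 -0.48043226]
[[-0.7  1.2]
 [ 0.2  3.3]
 [-0.7  1.8]
 [-0.4 -0.6]
 [ 1.1  1. ]
 [-7.3 -7.1]
 [10.9 -7. ]]
```

Call:
apply_moves([
  {"translation": [-0.01, 0.049, 0.0], "turn": [0, 0, 0.0], "hand": 0.087},
  {"translation": [-0.01, 0.049, 0.0], "turn": [0, 0, 0.0], "hand": 0.087},
  {"translation": [-0.01, 0.049, 0.0], "turn": [0, 0, 0.0], "hand": 0.087},
  {"translation": [-0.01, 0.049, 0.0], "turn": [0, 0, 0.0], "hand": 0.087},
  {"translation": [0, 0.049, 0.0], "turn": [0, 0, 0.0], "hand": 0.087},
])

```text
time: 2.2
ee_pos: [0.4486, 0.0377, 0.3309]
eef_rot: [0.985, -0.172, -0.003, -0.004]
ft_force: [1.5, 0.5, 0.7]
width: 0.0871
```

Call:
apply_moves([
  {"translation": [0, 0.049, 0.0], "turn": [0, 0, 0.0], "hand": 0.087},
  {"translation": [0, 0.049, 0.0], "turn": [0, 0, 0.0], "hand": 0.087},
  {"translation": [0, 0.049, 0.0], "turn": [0, 0, 0.0], "hand": 0.087},
  {"translation": [0, 0.049, 0.0], "turn": [0, 0, 0.0], "hand": 0.087},
  {"translation": [0, 0.049, 0.0], "turn": [0, 0, 0.0], "hand": 0.087},
])

```text
time: 2.7
ee_pos: [0.4447, 0.2545, 0.3312]
eef_rot: [0.985, -0.171, -0.003, -0.004]
ft_force: [-0.3, -0.5, -0.3]
width: 0.0871
```

Call:
apply_moves([
  {"translation": [-0.02, 0.03, 0.0], "turn": [0, 0, 0.0], "hand": 0.087},
  {"translation": [0, 0, 0.0], "turn": [0, 0, 0.0], "hand": 0.087},
  {"translation": [0, 0, 0.0], "turn": [0, 0, 0.0], "hand": 0.087},
  {"translation": [0, 0, 0.0], "turn": [0, 0, 0.0], "hand": 0.087},
])

```text
time: 3.1
ee_pos: [0.4391, 0.2617, 0.3293]
eef_rot: [0.985, -0.173, -0.003, -0.001]
ft_force: [1.0, -0.2, 0.5]
width: 0.0872
```

```bash
python3 - <<'E'
from h import *
s=readout.read_state();print(s['ee_pos'],s['eef_rot'])
k=K('wrist'); np.savez('pics/w3.npz',k=k[0],E=k[1]); 
im=save('wrist','w3',s=1.4)
E
```

```text
[0.43910121 0.26170252 0.32933952] [ 9.84944418e-01 -1.72842702e-01 -2.98999237e-03 -9.76857838e-04]
```

View pics/w3.png

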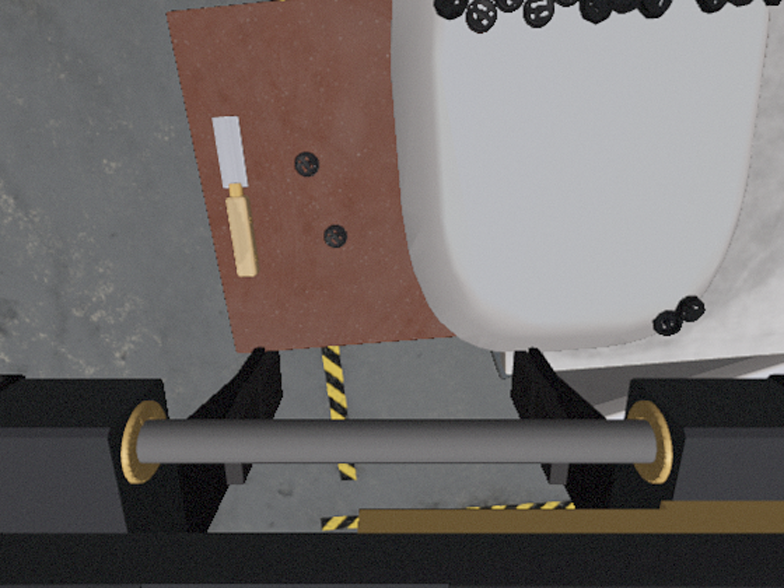

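```bash
python3 - <<'E'
from h import *
d=np.load('pics/w3.npz'); k=(d['k'],d['E'])
im=cv2.imread('pics/w3_raw.png')
f=lambda *c: (np.array(c)+.5)/1.4-.5
print('caps',unproj('w',f([306,164],[335,236]),.006,k))
tip=unproj('w',f([213,118],[238,116]),.010,k).mean(0); b=unproj('w',f([237,276],[257,275]),.014,k).mean(0)
dd=(tip-b)[:2];L=np.linalg.norm(dd);print(tip,b,L,np.arctan2(dd[1],dd[0]),(b[:2]+dd/L*.04))
print(unproj('w',f([226,198],[250,197],[241,275]),.018,k))
# blob centroids
g=im.max(2); m=((g<60)*255).astype(np.uint8)
n,l,st,c=cv2.connectedComponentsWithStats(m)
for i in range(1,n):
    if 80<st[i,4]<600 and c[i][1]<200: print(c[i],st[i,4],unproj('w',c[i],.006,k))
E
```

```text
caps [[0.52516597 0.32215218 0.006     ]
 [0.45138232 0.32236262 0.006     ]]
[0.58863925 0.37444089 0.01      ] [0.44530038 0.41941309 0.014     ] 0.15022826376263845 -0.304020911443489 [0.483466   0.40743873]
[[0.52208585 0.40360623 0.018     ]
 [0.5151929  0.38177384 0.018     ]
 [0.44843655 0.4232045  0.018     ]]
[513.09278351   2.80927835] 194 [[ 0.52691271 -0.06645532  0.006     ]]
[219.34810127 116.9556962 ] 158 [[0.52480147 0.32097566 0.006     ]]
[240.13235294 167.65441176] 136 [[0.45192722 0.32065043 0.006     ]]
```

Call:
apply_moves([
  {"translation": [0.015, 0.035, -0.03], "turn": [0, 0, 0.02], "hand": 0.06},
  {"translation": [0.015, 0.035, -0.03], "turn": [0, 0, 0.02], "hand": 0.06},
  {"translation": [0.015, 0.035, -0.03], "turn": [0, 0, 0], "hand": 0.06},
  {"translation": [0.012, 0.035, -0.03], "turn": [0, 0, 0], "hand": 0.06},
  {"translation": [0, 0, -0.04], "turn": [0, 0, 0], "hand": 0.06},
])

```text
time: 3.65
ee_pos: [0.4887, 0.352, 0.2086]
eef_rot: [0.986, -0.169, -0.004, -0.007]
ft_force: [-0.8, 0.8, -0.2]
width: 0.0615
```

Call:
apply_moves([
  {"translation": [0, 0, -0.045], "turn": [0, 0, 0], "hand": 0.06},
  {"translation": [0, 0, -0.02], "turn": [0, 0, 0], "hand": 0.06},
  {"translation": [0, 0, 0], "turn": [0, 0, 0], "hand": 0.06},
  {"translation": [0, 0, 0], "turn": [0, 0, 0], "hand": 0.06},
])

```text
time: 4.05
ee_pos: [0.4903, 0.3449, 0.1359]
eef_rot: [0.985, -0.173, -0.007, -0.004]
ft_force: [0.1, 0.6, 0.7]
width: 0.0599
```

Call:
apply_moves([
  {"translation": [0, 0.035, 0], "turn": [0, 0, 0.03], "hand": 0.06},
  {"translation": [0, 0.025, 0], "turn": [0, 0, 0.025], "hand": 0.06},
  {"translation": [0, 0.01, -0.02], "turn": [0, 0, 0], "hand": 0.06},
  {"translation": [0, 0, -0.03], "turn": [0, 0, 0], "hand": 0.06},
  {"translation": [0, 0, 0], "turn": [0, 0, 0], "hand": 0.06},
])

```text
time: 4.55
ee_pos: [0.4987, 0.4148, 0.0956]
eef_rot: [0.988, -0.151, -0.003, -0.01]
ft_force: [-0.0, -0.9, -1.0]
width: 0.0599
```

Call:
apply_moves([
  {"translation": [-0.003, -0.013, -0.01], "turn": [0, 0, 0], "hand": 0.06},
  {"translation": [0, 0, -0.025], "turn": [0, 0, 0], "hand": 0.06},
  {"translation": [0, 0, -0.02], "turn": [0, 0, 0], "hand": 0.06},
  {"translation": [0, 0, 0], "turn": [0, 0, 0], "hand": 0.06},
  {"translation": [0, 0, 0], "turn": [0, 0, 0], "hand": 0.06},
])

```text
time: 5.05
ee_pos: [0.5036, 0.4017, 0.0531]
eef_rot: [0.988, -0.155, 0.001, -0.017]
ft_force: [0.3, -0.6, 0.5]
width: 0.0598
```

```bash
cat > to.py <<'E'
# usage: to.py x y z yaw [pitch] : world delta and turn to reach TCP target (tool down, tool x at yaw)
import sys; from h import *
from scipy.spatial.transform import Rotation as Rn
a=list(map(float,sys.argv[1:])); s=readout.read_state()
T=Rn.from_matrix(RZ(a[3])@np.diag([1,-1,-1]))
if len(a)>4: T=Rn.from_rotvec(a[4]*np.array([-np.sin(a[3]),np.cos(a[3]),0]))*T
print('t',round(s['time'],2),'d',(np.array(a[:3])-s['ee_pos']).round(4),'turn',(T*Rn.from_quat(s['eef_rot']).inv()).as_rotvec().round(3),'F',s['ft_force'].round(1),'tq',s['torque'].round(2),'w',round(s['width'],4))
E
python3 to.py .497 .402 .016 -.304
```

```text
t 5.05 d [-0.0066  0.0003 -0.0371] turn [-0.032  0.007  0.006] F [ 0.3 -0.6  0.5] tq [ 0.03 -0.03  0.  ] w 0.0598
```

Call:
apply_moves([
  {"translation": [-0.006, 0, -0.01], "turn": [-0.03, 0.007, 0.005], "hand": 0.06},
  {"translation": [0, 0, -0.01], "turn": [0, 0, 0], "hand": 0.06},
  {"translation": [0, 0, 0], "turn": [0, 0, 0], "hand": 0.06},
  {"translation": [0, 0, 0], "turn": [0, 0, 0], "hand": 0.06},
])

```text
time: 5.45
ee_pos: [0.5019, 0.4031, 0.0402]
eef_rot: [0.988, -0.153, 0.003, -0.005]
ft_force: [-0.3, -0.5, -0.2]
width: 0.0597
```

```bash
python3 to.py .497 .402 .016 -.304
```

```text
t 5.45 d [-0.0049 -0.0011 -0.0242] turn [-0.009  0.007  0.004] F [-0.3 -0.5 -0.2] tq [-0.03  0.03  0.07] w 0.0597
```

Call:
apply_moves([
  {"translation": [-0.004, -0.001, -0.01], "turn": [-0.01, 0.007, 0.004], "hand": 0.06},
  {"translation": [-0.003, 0, -0.012], "turn": [0, 0, 0], "hand": 0.06},
  {"translation": [0, 0, -0.006], "turn": [0, 0, 0], "hand": 0.06},
  {"translation": [0, 0, 0], "turn": [0, 0, 0], "hand": 0.06},
])

```text
time: 5.85
ee_pos: [0.4955, 0.4022, 0.014]
eef_rot: [0.988, -0.152, 0.001, -0.001]
ft_force: [-1.2, -1.9, 11.3]
width: 0.0604
```

```bash
python3 to.py .497 .402 .016 -.304
```

```text
t 5.85 d [ 0.0015 -0.0002  0.002 ] turn [-0.001  0.001  0.001] F [-1.2 -1.9 11.3] tq [-0.62  0.44 -0.03] w 0.0604
```

Call:
apply_moves([
  {"translation": [0, 0, 0.003], "turn": [0, 0, 0], "hand": 0.06},
  {"translation": [0, 0, 0], "turn": [0, 0, 0], "hand": 0.01},
  {"translation": [0, 0, 0], "turn": [0, 0, 0], "hand": 0.01},
  {"translation": [0, 0, 0], "turn": [0, 0, 0], "hand": 0.01},
  {"translation": [0, 0, 0], "turn": [0, 0, 0], "hand": 0.01},
], newtons=50)

```text
time: 6.35
ee_pos: [0.4946, 0.4016, 0.0149]
eef_rot: [0.988, -0.152, -0.0, 0.0]
ft_force: [1.0, -1.0, 0.7]
width: 0.0357
```

Call:
apply_moves([
  {"translation": [0, 0, 0], "turn": [0, 0, 0], "hand": 0.01},
  {"translation": [0, 0, 0], "turn": [0, 0, 0], "hand": 0.01},
  {"translation": [0, 0, 0.01], "turn": [0, 0, 0], "hand": 0.01},
  {"translation": [0, 0, 0.02], "turn": [0, 0, 0], "hand": 0.01},
  {"translation": [0, 0, 0.02], "turn": [0, 0, 0], "hand": 0.01},
])

```text
time: 6.85
ee_pos: [0.4927, 0.3999, 0.0639]
eef_rot: [0.988, -0.152, -0.002, 0.003]
ft_force: [-0.0, -0.2, -0.1]
width: 0.0199
```

```bash
python3 to.py .497 .402 .016 -.304
```

```text
t 6.85 d [ 0.0043  0.0021 -0.0479] turn [ 0.005 -0.005  0.001] F [-0.  -0.2 -0.1] tq [ 0.06 -0.05 -0.04] w 0.0199
```

Call:
apply_moves([
  {"translation": [0, -0.01, 0.04], "turn": [0, 0, 0], "hand": 0.01},
  {"translation": [0, -0.02, 0.04], "turn": [0, 0, 0], "hand": 0.01},
  {"translation": [0, -0.02, 0.04], "turn": [0, 0, -0.03], "hand": 0.01},
  {"translation": [0, -0.035, 0.03], "turn": [0, 0, -0.03], "hand": 0.01},
  {"translation": [0, -0.045, 0.01], "turn": [0, 0, -0.03], "hand": 0.01},
])

```text
time: 7.35
ee_pos: [0.4896, 0.2721, 0.2339]
eef_rot: [0.981, -0.192, -0.002, 0.0]
ft_force: [0.8, -0.6, -0.4]
width: 0.0192
```

Call:
apply_moves([
  {"translation": [0, -0.045, 0], "turn": [0, 0, -0.03], "hand": 0.01},
  {"translation": [0, -0.045, 0], "turn": [0, 0, -0.03], "hand": 0.01},
  {"translation": [0, -0.045, 0], "turn": [0, 0, -0.03], "hand": 0.01},
  {"translation": [-0.01, -0.045, 0], "turn": [0, 0, 0], "hand": 0.01},
  {"translation": [-0.01, -0.045, 0], "turn": [0, 0, 0], "hand": 0.01},
])

```text
time: 7.85
ee_pos: [0.4693, 0.0387, 0.2413]
eef_rot: [0.971, -0.239, 0.002, -0.004]
ft_force: [0.5, 0.4, -1.8]
width: 0.0194
```

Call:
apply_moves([
  {"translation": [-0.01, -0.045, 0], "turn": [0, 0, 0], "hand": 0.01},
  {"translation": [-0.01, -0.045, 0], "turn": [0, 0, 0], "hand": 0.01},
  {"translation": [-0.01, -0.045, 0], "turn": [0, 0, 0], "hand": 0.01},
  {"translation": [-0.01, -0.03, 0], "turn": [0, 0, 0], "hand": 0.01},
  {"translation": [0, 0, 0], "turn": [0, 0, 0], "hand": 0.01},
])

```text
time: 8.35
ee_pos: [0.424, -0.1397, 0.2454]
eef_rot: [0.97, -0.244, 0.004, -0.007]
ft_force: [-0.0, 1.0, -0.6]
width: 0.0196
```

```bash
python3 to.py .396 -.13 .12 -.48; python3 - <<'E'
from h import *
d=np.load('pics/w2.npz'); k=(d['k'],d['E'])
f=lambda *c: (np.array(c)+.5)/2.6-.5+[100,0]
for z in (0,.03,.06): print(unproj('w',f([303,515],[282,410],[235,300]),z,k).round(3).tolist())
E
```

```text
t 8.35 d [-0.028   0.0097 -0.1254] turn [-0.012  0.011  0.013] F [-0.   1.  -0.6] tq [ 0.08  0.04 -0.01] w 0.0196
[[0.474, -0.088, 0.0], [0.533, -0.099, 0.0], [0.594, -0.098, 0.0]]
[[0.48, -0.097, 0.03], [0.535, -0.107, 0.03], [0.593, -0.106, 0.03]]
[[0.486, -0.106, 0.06], [0.538, -0.116, 0.06], [0.591, -0.114, 0.06]]
```

Call:
apply_moves([
  {"translation": [-0.015, 0, -0.03], "turn": [-0.01, 0.01, 0.01], "hand": 0.01},
  {"translation": [-0.015, 0, -0.03], "turn": [0, 0, 0], "hand": 0.01},
  {"translation": [0, 0, -0.03], "turn": [0, 0, 0], "hand": 0.01},
  {"translation": [0, 0, -0.025], "turn": [0, 0, 0], "hand": 0.01},
  {"translation": [0, 0, 0], "turn": [0, 0, 0], "hand": 0.01},
])

```text
time: 8.85
ee_pos: [0.3936, -0.1386, 0.1305]
eef_rot: [0.971, -0.24, 0.004, -0.003]
ft_force: [-0.2, 0.3, 0.6]
width: 0.0196
```

```bash
python3 to.py .399 -.140 .0525 -.48
```

```text
t 8.85 d [ 0.0054 -0.0014 -0.078 ] turn [-0.005  0.009  0.004] F [-0.2  0.3  0.6] tq [ 0.09  0.02 -0.03] w 0.0196
```

Call:
apply_moves([
  {"translation": [0, 0, -0.025], "turn": [-0.005, 0.009, 0.004], "hand": 0.01},
  {"translation": [0, 0, -0.025], "turn": [0, 0, 0], "hand": 0.01},
  {"translation": [0, 0, -0.018], "turn": [0, 0, 0], "hand": 0.01},
  {"translation": [0, 0, 0], "turn": [0, 0, 0], "hand": 0.01},
  {"translation": [0, 0, 0], "turn": [0, 0, 0], "hand": 0.01},
])

```text
time: 9.35
ee_pos: [0.3986, -0.1368, 0.0675]
eef_rot: [0.972, -0.236, 0.003, -0.001]
ft_force: [-0.1, 0.5, -0.4]
width: 0.0198
```

```bash
python3 to.py .399 -.140 .0525 -.48; python3 - <<'E'
from h import *
save('wrist','w4',crop=(100,80,400,280),s=2.6)
P=(RZ(-0.48)@(np.array([[-90,75,54],[-90,-75,54],[-90,0,54],[-90,-8,54]]).T/1e3)).T+[.579,-.2245,0]
print((proj('wrist',P)-[100,80])*2.6)
s=readout.read_state()
from scipy.spatial.transform import Rotation as Rn
R=Rn.from_quat(s['eef_rot']).as_matrix()
for b in ([.101,.012,.006],[.101,-.012,.006],[.0,0,-.003]): print((proj('wrist',R@b+s['ee_pos'])-[100,80])*2.6)
E
```

```text
t 9.35 d [ 0.0004 -0.0032 -0.015 ] turn [-0.001  0.007 -0.003] F [-0.1  0.5 -0.4] tq [0.09 0.01 0.03] w 0.0198
[[ -11.08550944 -119.64689273]
 [ 900.19022726 -117.21196597]
 [ 443.6199919  -118.43192063]
 [ 492.23177155 -118.30203007]]
[[549.44361382 -62.69171008]]
[[398.40896398 -62.76950212]]
[[473.79835122 529.68913501]]
```

View pics/w4.png

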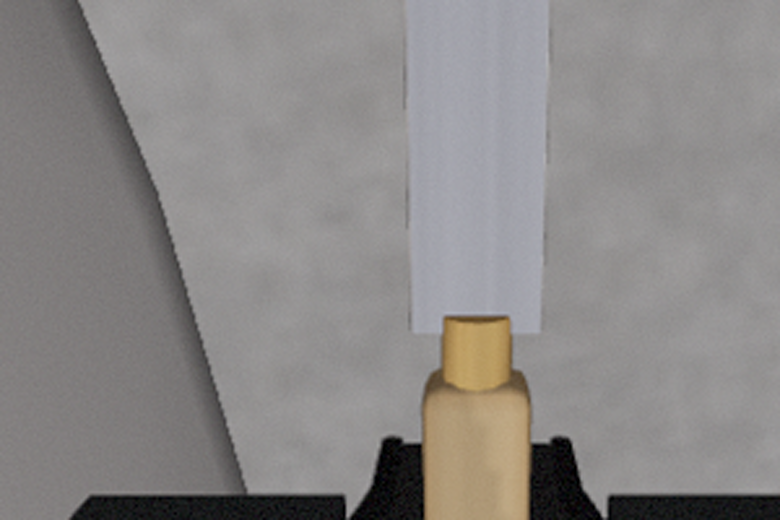

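```bash
python3 - <<'E'
import cv2
im=cv2.imread('pics/w4_raw.png',0)
print(im[0:100:2,278:288].mean(1).round().astype(int).tolist())
print(im[20:80:3,250].tolist())
E
```

```text
[163, 163, 163, 162, 188, 192, 180, 183, 182, 182, 182, 183, 183, 182, 184, 177, 109, 128, 131, 118, 84, 95, 148, 146, 145, 145, 146, 146, 147, 146, 146, 151, 162, 161, 161, 161, 162, 162, 162, 162, 162, 161, 162, 163, 162, 162, 162, 162, 162, 162]
[182, 182, 183, 179, 107, 137, 118, 72, 147, 145, 145, 146, 143, 142, 142, 146, 147, 148, 150, 151]
```

Call:
apply_moves([
  {"translation": [-0.002, -0.002, -0.011], "turn": [-0.001, 0.007, -0.003], "hand": 0.01},
  {"translation": [0, -0.001, -0.006], "turn": [0, 0, 0], "hand": 0.01},
  {"translation": [0, 0, 0], "turn": [0, 0, 0], "hand": 0.01},
  {"translation": [0, 0, 0], "turn": [0, 0, 0], "hand": 0.01},
])

```text
time: 9.8
ee_pos: [0.3986, -0.1399, 0.0519]
eef_rot: [0.971, -0.238, 0.002, -0.001]
ft_force: [-0.2, -0.4, -0.2]
width: 0.0196
```

```bash
python3 to.py .4325 -.156 .0525 -.48
```

```text
t 9.8 d [ 0.0339 -0.0161  0.0006] turn [-0.001  0.004  0.   ] F [-0.2 -0.4 -0.2] tq [0.06 0.01 0.03] w 0.0196
```

Call:
apply_moves([
  {"translation": [0.01, -0.005, 0], "turn": [0, 0, 0], "hand": 0.01},
  {"translation": [0.01, -0.005, 0], "turn": [0, 0, 0], "hand": 0.01},
  {"translation": [0.01, -0.005, 0], "turn": [0, 0, 0], "hand": 0.01},
  {"translation": [0.006, -0.003, 0], "turn": [0, 0, 0], "hand": 0.01},
  {"translation": [0, 0, 0], "turn": [0, 0, 0], "hand": 0.01},
])

```text
time: 10.3
ee_pos: [0.4371, -0.159, 0.0523]
eef_rot: [0.971, -0.238, 0.002, -0.001]
ft_force: [0.0, 0.2, -0.2]
width: 0.0194
```

```bash
python3 to.py .4325 -.156 .0525 -.48;
```

```text
t 10.3 d [-0.0046  0.003   0.0002] turn [-0.001  0.004  0.   ] F [ 0.   0.2 -0.2] tq [0.05 0.05 0.04] w 0.0194
```

Call:
apply_moves([
  {"translation": [0, 0, 0.009], "turn": [0, 0, 0], "hand": 0.01},
  {"translation": [0, 0, 0.009], "turn": [0, 0, 0], "hand": 0.01},
  {"translation": [0.001, -0.0005, 0.009], "turn": [0, 0, 0], "hand": 0.01},
  {"translation": [0.002, -0.001, 0.009], "turn": [0, 0, 0], "hand": 0.01},
  {"translation": [0.002, -0.001, 0.009], "turn": [0, 0, 0], "hand": 0.01},
])

```text
time: 10.8
ee_pos: [0.4399, -0.1612, 0.0999]
eef_rot: [0.971, -0.238, -0.0, -0.001]
ft_force: [-0.5, 0.5, -3.3]
width: 0.0196
```

```bash
python3 to.py .4325 -.156 .0525 -.48;
```

```text
t 10.8 d [-0.0074  0.0052 -0.0474] turn [-0.002  0.     0.001] F [-0.5  0.5 -3.3] tq [ 0.17  0.25 -0.01] w 0.0196
```

Call:
apply_moves([
  {"translation": [0.004, -0.002, 0.008], "turn": [0, 0, 0], "hand": 0.01},
  {"translation": [0.008, -0.004, 0.006], "turn": [0, 0, 0], "hand": 0.01},
  {"translation": [0.009, -0.0046, 0.004], "turn": [0, 0, 0], "hand": 0.01},
  {"translation": [0.009, -0.0046, 0.002], "turn": [0, 0, 0], "hand": 0.01},
  {"translation": [0.009, -0.0046, 0], "turn": [0, 0, 0], "hand": 0.01},
])

```text
time: 11.3
ee_pos: [0.4827, -0.1821, 0.1237]
eef_rot: [0.971, -0.238, 0.001, -0.002]
ft_force: [-1.2, 1.5, -0.5]
width: 0.0193
```

```bash
python3 to.py .4325 -.156 .0525 -.48;
```

```text
t 11.3 d [-0.0502  0.0261 -0.0712] turn [-0.003  0.003 -0.   ] F [-1.2  1.5 -0.5] tq [0.18 0.24 0.01] w 0.0193
```

Call:
apply_moves([
  {"translation": [0.006, -0.003, 0], "turn": [0, 0, 0], "hand": 0.01},
  {"translation": [0.006, -0.003, 0], "turn": [0, 0, 0], "hand": 0.01},
  {"translation": [0.004, -0.002, 0], "turn": [0, 0, 0], "hand": 0.01},
  {"translation": [0, 0, 0], "turn": [0, 0, 0], "hand": 0.01},
])

```text
time: 11.7
ee_pos: [0.5012, -0.1919, 0.1224]
eef_rot: [0.971, -0.238, 0.001, -0.001]
ft_force: [-0.6, -0.3, -0.8]
width: 0.0196
```

```bash
python3 to.py .4325 -.156 .0525 -.48;
```

```text
t 11.7 d [-0.0687  0.0359 -0.0699] turn [-0.002  0.002  0.   ] F [-0.6 -0.3 -0.8] tq [0.02 0.04 0.01] w 0.0196
```

Call:
apply_moves([
  {"translation": [-0.025, 0.013, 0], "turn": [0, 0, 0], "hand": 0.01},
  {"translation": [-0.03, 0.015, 0.015], "turn": [0, 0, 0], "hand": 0.01},
  {"translation": [-0.01, 0.005, 0.04], "turn": [0, 0, 0], "hand": 0.01},
  {"translation": [0, 0, 0.045], "turn": [0, 0, 0], "hand": 0.01},
  {"translation": [0, 0.02, 0.04], "turn": [0, 0, 0], "hand": 0.01},
])

```text
time: 12.2
ee_pos: [0.4289, -0.1395, 0.2605]
eef_rot: [0.971, -0.24, -0.004, 0.001]
ft_force: [1.4, 0.1, -0.4]
width: 0.0198
```

Call:
apply_moves([
  {"translation": [0.01, 0.045, 0], "turn": [0, 0, 0.03], "hand": 0.01},
  {"translation": [0.01, 0.045, 0], "turn": [0, 0, 0.03], "hand": 0.01},
  {"translation": [0.01, 0.045, 0], "turn": [0, 0, 0.03], "hand": 0.01},
  {"translation": [0.01, 0.045, 0], "turn": [0, 0, 0.03], "hand": 0.01},
  {"translation": [0, 0.045, 0], "turn": [0, 0, 0.03], "hand": 0.01},
])

```text
time: 12.7
ee_pos: [0.4713, 0.0887, 0.2688]
eef_rot: [0.986, -0.169, 0.003, -0.003]
ft_force: [0.8, 0.1, -0.9]
width: 0.0198
```

Call:
apply_moves([
  {"translation": [0, 0.045, 0], "turn": [0, 0, 0.03], "hand": 0.01},
  {"translation": [0, 0.045, 0], "turn": [0, 0, 0], "hand": 0.01},
  {"translation": [0, 0.045, 0], "turn": [0, 0, 0], "hand": 0.01},
  {"translation": [0, 0.045, 0], "turn": [0, 0, 0], "hand": 0.01},
  {"translation": [0, 0.045, 0], "turn": [0, 0, 0], "hand": 0.01},
])

```text
time: 13.2
ee_pos: [0.4698, 0.3226, 0.2693]
eef_rot: [0.988, -0.154, 0.004, -0.004]
ft_force: [1.8, -0.5, 0.2]
width: 0.0191
```

```bash
python3 to.py .495 .402 .016 -.304;
```

```text
t 13.2 d [ 0.0252  0.0794 -0.2533] turn [-0.007  0.01   0.005] F [ 1.8 -0.5  0.2] tq [ 0.01 -0.02 -0.02] w 0.0191
```

Call:
apply_moves([
  {"translation": [0.01, 0.03, -0.03], "turn": [-0.007, 0.01, 0.005], "hand": 0.01},
  {"translation": [0.01, 0.03, -0.03], "turn": [0, 0, 0], "hand": 0.01},
  {"translation": [0.005, 0.018, -0.04], "turn": [0, 0, 0], "hand": 0.01},
  {"translation": [0, 0, -0.045], "turn": [0, 0, 0], "hand": 0.01},
  {"translation": [0, 0, -0.03], "turn": [0, 0, 0], "hand": 0.01},
])

```text
time: 13.7
ee_pos: [0.4937, 0.4144, 0.0925]
eef_rot: [0.989, -0.146, 0.002, -0.006]
ft_force: [-0.0, -0.6, -1.2]
width: 0.0192
```

```bash
python3 to.py .495 .402 .016 -.304;
```

```text
t 13.7 d [ 0.0013 -0.0124 -0.0765] turn [-0.01   0.007 -0.012] F [-0.  -0.6 -1.2] tq [-0.02  0.   -0.  ] w 0.0192
```

Call:
apply_moves([
  {"translation": [0.001, -0.01, -0.02], "turn": [-0.01, 0.007, -0.01], "hand": 0.01},
  {"translation": [0, -0.003, -0.02], "turn": [0, 0, 0], "hand": 0.01},
  {"translation": [0, 0, -0.015], "turn": [0, 0, 0], "hand": 0.01},
  {"translation": [0, 0, 0], "turn": [0, 0, 0], "hand": 0.01},
])

```text
time: 14.1
ee_pos: [0.493, 0.3974, 0.0308]
eef_rot: [0.988, -0.152, -0.002, 0.004]
ft_force: [-0.2, 0.0, -0.4]
width: 0.0194
```

```bash
python3 to.py .495 .402 .016 -.304;
```

```text
t 14.1 d [ 0.002   0.0046 -0.0148] turn [ 0.006 -0.006  0.   ] F [-0.2  0.  -0.4] tq [0.09 0.05 0.02] w 0.0194
```

Call:
apply_moves([
  {"translation": [0, 0.002, -0.008], "turn": [0.006, -0.006, 0], "hand": 0.01},
  {"translation": [0, 0, -0.006], "turn": [0, 0, 0], "hand": 0.01},
  {"translation": [0, 0, -0.001], "turn": [0, 0, 0], "hand": 0.01},
  {"translation": [0, 0, 0], "turn": [0, 0, 0], "hand": 0.01},
])

```text
time: 14.5
ee_pos: [0.495, 0.4008, 0.0183]
eef_rot: [0.988, -0.152, 0.002, -0.002]
ft_force: [-0.2, -0.8, 0.1]
width: 0.0194
```

```bash
python3 to.py .495 .402 .0155 -.304;
```

```text
t 14.5 d [-0.      0.0012 -0.0028] turn [-0.004  0.004  0.001] F [-0.2 -0.8  0.1] tq [0.04 0.02 0.06] w 0.0194
```

Call:
apply_moves([
  {"translation": [0, 0, -0.0025], "turn": [0, 0, 0], "hand": 0.01},
  {"translation": [0, 0, 0], "turn": [0, 0, 0], "hand": 0.01},
  {"translation": [0, 0, 0], "turn": [0, 0, 0], "hand": 0.05},
  {"translation": [0, 0, 0], "turn": [0, 0, 0], "hand": 0.05},
  {"translation": [0, 0, 0], "turn": [0, 0, 0], "hand": 0.05},
])

```text
time: 15.0
ee_pos: [0.4959, 0.4017, 0.0173]
eef_rot: [0.988, -0.152, 0.003, -0.003]
ft_force: [1.1, 0.6, 0.1]
width: 0.0361
```

Call:
apply_moves([
  {"translation": [0, 0, 0.01], "turn": [0, 0, 0], "hand": 0.05},
  {"translation": [0, 0, 0.03], "turn": [0, 0, 0], "hand": 0.05},
  {"translation": [0, -0.01, 0.045], "turn": [0, 0, 0], "hand": 0.05},
  {"translation": [-0.02, -0.03, 0.03], "turn": [0, 0, 0], "hand": 0.05},
  {"translation": [-0.02, -0.035, 0.03], "turn": [0, 0, 0], "hand": 0.05},
])

```text
time: 15.5
ee_pos: [0.4531, 0.3272, 0.1641]
eef_rot: [0.989, -0.15, 0.001, -0.001]
ft_force: [-0.2, -0.2, 1.2]
width: 0.0501
```

Call:
apply_moves([
  {"translation": [-0.03, 0, 0.02], "turn": [0, 0, 0], "hand": 0.05},
  {"translation": [-0.02, 0, 0.01], "turn": [0, 0, 0], "hand": 0.05},
  {"translation": [0, 0, 0], "turn": [0, 0, 0], "hand": 0.05},
  {"translation": [0, 0, 0], "turn": [0, 0, 0], "hand": 0.05},
])

```text
time: 15.9
ee_pos: [0.4026, 0.3245, 0.2038]
eef_rot: [0.989, -0.15, 0.003, -0.007]
ft_force: [0.4, 0.5, 0.2]
width: 0.0503
```

```bash
python3 to.py .452 .3205 .016 -.304; python3 - <<'E'
from h import *
k=K('wrist'); im=save('wrist','w5',s=1.2)
g=im.max(2); m=((g<60)*255).astype(np.uint8)
n,l,st,c=cv2.connectedComponentsWithStats(m)
for i in range(1,n):
    if 80<st[i,4]<1500 and c[i][1]<270: print(c[i],st[i,4],unproj('w',c[i],.006,k))
E
```

```text
t 15.9 d [ 0.0494 -0.004  -0.1878] turn [-0.012  0.008 -0.002] F [0.4 0.5 0.2] tq [ 0.04  0.04 -0.02] w 0.0503
[250.74025974  64.22510823] 231 [[0.52380601 0.32113702 0.006     ]]
[274.1030303  139.03030303] 165 [[0.45142349 0.32120028 0.006     ]]
```

View pics/w5.png

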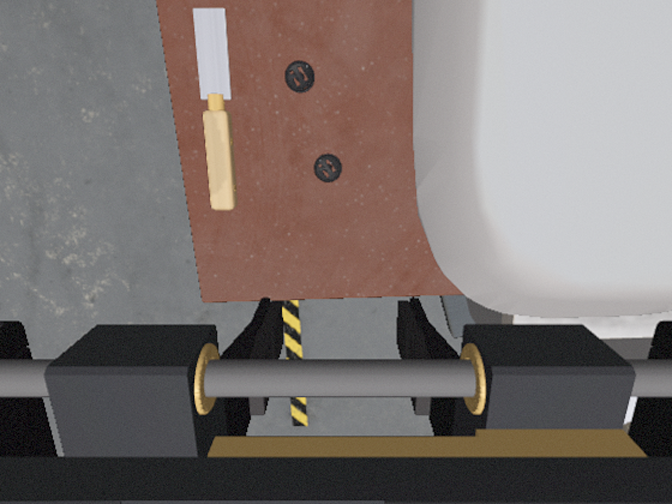

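Call:
apply_moves([
  {"translation": [0.025, -0.001, -0.03], "turn": [-0.012, 0.008, -0.002], "hand": 0.05},
  {"translation": [0.025, -0.001, -0.04], "turn": [0, 0, 0], "hand": 0.05},
  {"translation": [0, 0, -0.04], "turn": [0, 0, 0], "hand": 0.05},
  {"translation": [0, 0, -0.02], "turn": [0, 0, 0], "hand": 0.05},
  {"translation": [0, 0, 0], "turn": [0, 0, 0], "hand": 0.05},
])

```text
time: 16.45
ee_pos: [0.4587, 0.3201, 0.0674]
eef_rot: [0.988, -0.155, 0.0, 0.0]
ft_force: [-0.1, 0.8, 0.1]
width: 0.0501
```

```bash
python3 to.py .4518 .3213 .0165 -.304
```

```text
t 16.45 d [-0.0069  0.0012 -0.0509] turn [0.001 0.001 0.008] F [-0.1  0.8  0.1] tq [-0.01  0.03 -0.  ] w 0.0501
```

Call:
apply_moves([
  {"translation": [-0.006, 0.001, -0.015], "turn": [0, 0, 0], "hand": 0.05},
  {"translation": [-0.001, 0, -0.015], "turn": [0, 0, 0], "hand": 0.05},
  {"translation": [0, 0, -0.012], "turn": [0, 0, 0], "hand": 0.05},
  {"translation": [0, 0, -0.003], "turn": [0, 0, 0], "hand": 0.05},
  {"translation": [0, 0, 0], "turn": [0, 0, 0], "hand": 0.05},
], newtons=20)

```text
time: 16.95
ee_pos: [0.4549, 0.3202, 0.0216]
eef_rot: [0.988, -0.157, 0.001, 0.0]
ft_force: [0.0, 0.4, 0.8]
width: 0.0506
```

```bash
python3 to.py .4518 .3213 .0165 -.304
```

```text
t 16.95 d [-0.0031  0.0011 -0.0051] turn [0.001 0.001 0.012] F [0.  0.4 0.8] tq [ 0.08  0.03 -0.01] w 0.0506
```

Call:
apply_moves([
  {"translation": [-0.003, 0.001, -0.005], "turn": [0, 0, 0], "hand": 0.05},
  {"translation": [0, 0, 0], "turn": [0, 0, 0], "hand": 0.05},
  {"translation": [0, 0, 0], "turn": [0, 0, 0], "hand": 0.01},
  {"translation": [0, 0, 0], "turn": [0, 0, 0], "hand": 0.01},
  {"translation": [0, 0, 0], "turn": [0, 0, 0], "hand": 0.01},
])

```text
time: 17.45
ee_pos: [0.4529, 0.3224, 0.0183]
eef_rot: [0.988, -0.157, 0.002, -0.001]
ft_force: [-0.7, 0.8, 0.2]
width: 0.0334
```

Call:
apply_moves([
  {"translation": [0, 0, 0], "turn": [0, 0, 0], "hand": 0.01},
  {"translation": [0, 0, 0], "turn": [0, 0, 0], "hand": 0.01},
  {"translation": [0, 0, 0.015], "turn": [0, 0, 0], "hand": 0.01},
  {"translation": [0, 0, 0.03], "turn": [0, 0, 0], "hand": 0.01},
  {"translation": [0, 0, 0.03], "turn": [0, 0, 0], "hand": 0.01},
])

```text
time: 17.95
ee_pos: [0.4508, 0.3205, 0.0938]
eef_rot: [0.988, -0.157, -0.0, 0.002]
ft_force: [0.1, 1.2, 0.8]
width: 0.0201
```

```bash
python3 to.py .4518 .3213 .0165 -.304; python3 - <<'E'
from h import *
k=K('wrist'); im=save('wrist','w6',crop=(140,60,420,270),s=2.6)
E
```

```text
t 17.95 d [ 0.001   0.0008 -0.0773] turn [ 0.003 -0.001  0.012] F [0.1 1.2 0.8] tq [ 0.08  0.02 -0.03] w 0.0201
```

View pics/w6.png

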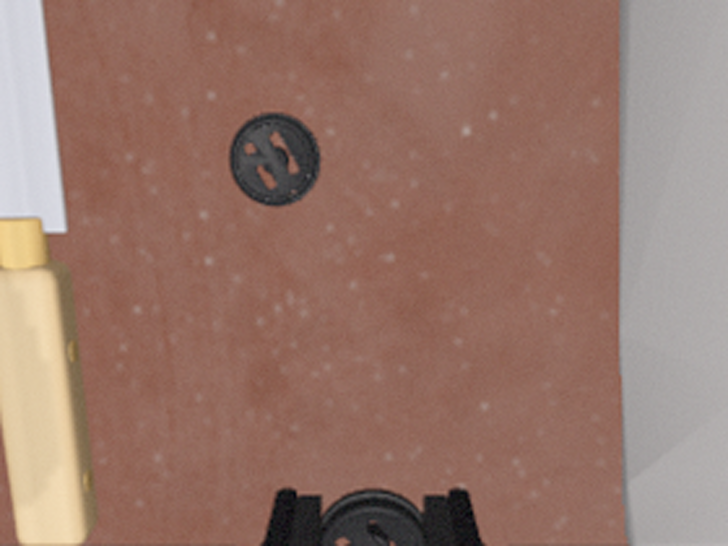

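Call:
apply_moves([
  {"translation": [0, 0, 0.04], "turn": [0, 0, 0], "hand": 0.01},
  {"translation": [0, -0.01, 0.045], "turn": [0, 0, 0], "hand": 0.01},
  {"translation": [0.01, -0.03, 0.035], "turn": [0, 0, -0.03], "hand": 0.01},
  {"translation": [0.01, -0.045, 0.01], "turn": [0, 0, -0.03], "hand": 0.01},
  {"translation": [0.01, -0.045, 0], "turn": [0, 0, -0.03], "hand": 0.01},
])

```text
time: 18.5
ee_pos: [0.4816, 0.1941, 0.241]
eef_rot: [0.98, -0.198, 0.004, -0.004]
ft_force: [1.2, -0.7, -1.0]
width: 0.0204
```

Call:
apply_moves([
  {"translation": [0.01, -0.045, 0], "turn": [0, 0, -0.03], "hand": 0.01},
  {"translation": [0.01, -0.045, 0], "turn": [0, 0, -0.03], "hand": 0.01},
  {"translation": [0.01, -0.045, 0], "turn": [0, 0, -0.03], "hand": 0.01},
  {"translation": [0.01, -0.045, 0], "turn": [0, 0, 0], "hand": 0.01},
  {"translation": [0.01, -0.045, 0], "turn": [0, 0, 0], "hand": 0.01},
])

```text
time: 19.0
ee_pos: [0.5324, -0.0407, 0.2482]
eef_rot: [0.97, -0.244, 0.008, -0.009]
ft_force: [1.5, -0.2, -0.3]
width: 0.0205
```

Call:
apply_moves([
  {"translation": [0.01, -0.045, 0], "turn": [0, 0, 0], "hand": 0.01},
  {"translation": [0.005, -0.045, 0], "turn": [0, 0, 0], "hand": 0.01},
  {"translation": [0.005, -0.04, 0], "turn": [0, 0, 0], "hand": 0.01},
  {"translation": [0.005, -0.02, 0], "turn": [0, 0, 0], "hand": 0.01},
  {"translation": [0, 0, 0], "turn": [0, 0, 0], "hand": 0.01},
])

```text
time: 19.5
ee_pos: [0.5558, -0.2053, 0.2539]
eef_rot: [0.968, -0.249, 0.011, -0.009]
ft_force: [-0.0, -0.2, -0.3]
width: 0.0202
```

```bash
python3 to.py .5457 -.1846 .0495 -.48
```

```text
t 19.5 d [-0.0101  0.0207 -0.2044] turn [-0.012  0.025  0.023] F [-0.  -0.2 -0.3] tq [ 0.07  0.12 -0.06] w 0.0202
```

Call:
apply_moves([
  {"translation": [-0.006, 0.012, -0.03], "turn": [-0.012, 0.025, 0.023], "hand": 0.01},
  {"translation": [-0.004, 0.008, -0.035], "turn": [0, 0, 0], "hand": 0.01},
  {"translation": [0, 0, -0.035], "turn": [0, 0, 0], "hand": 0.01},
  {"translation": [0, 0, -0.02], "turn": [0, 0, 0], "hand": 0.01},
  {"translation": [0, 0, 0], "turn": [0, 0, 0], "hand": 0.01},
])

```text
time: 20.0
ee_pos: [0.5456, -0.1819, 0.1345]
eef_rot: [0.971, -0.237, 0.002, -0.001]
ft_force: [0.1, -0.1, 0.4]
width: 0.0204
```

```bash
python3 to.py .5457 -.1846 .0495 -.48
```

```text
t 20.0 d [ 0.0001 -0.0027 -0.085 ] turn [-0.002  0.004 -0.001] F [ 0.1 -0.1  0.4] tq [0.06 0.02 0.05] w 0.0204
```

Call:
apply_moves([
  {"translation": [0, -0.002, -0.02], "turn": [0, 0, 0], "hand": 0.01},
  {"translation": [0, 0, -0.025], "turn": [0, 0, 0], "hand": 0.01},
  {"translation": [0, 0, -0.018], "turn": [0, 0, 0], "hand": 0.01},
  {"translation": [0, 0, -0.006], "turn": [0, 0, 0], "hand": 0.01},
  {"translation": [0, 0, 0], "turn": [0, 0, 0], "hand": 0.01},
])

```text
time: 20.5
ee_pos: [0.5496, -0.1806, 0.0713]
eef_rot: [0.972, -0.235, 0.006, -0.003]
ft_force: [1.4, -0.8, -0.9]
width: 0.0204
```

```bash
python3 to.py .5457 -.1846 .0495 -.48
```

```text
t 20.5 d [-0.0039 -0.004  -0.0218] turn [-0.004  0.013 -0.006] F [ 1.4 -0.8 -0.9] tq [0.06 0.03 0.01] w 0.0204
```

Call:
apply_moves([
  {"translation": [-0.003, -0.003, -0.01], "turn": [-0.004, 0.012, -0.006], "hand": 0.01},
  {"translation": [-0.001, -0.001, -0.008], "turn": [0, 0, 0], "hand": 0.01},
  {"translation": [0, 0, -0.003], "turn": [0, 0, 0], "hand": 0.01},
  {"translation": [0, 0, 0], "turn": [0, 0, 0], "hand": 0.01},
])

```text
time: 20.9
ee_pos: [0.5474, -0.1849, 0.0522]
eef_rot: [0.971, -0.238, 0.002, -0.0]
ft_force: [0.0, -0.8, 0.2]
width: 0.0203
```

```bash
python3 to.py .5457 -.1846 .0495 -.48
```

```text
t 20.9 d [-0.0017  0.0003 -0.0027] turn [0.001 0.004 0.   ] F [ 0.  -0.8  0.2] tq [ 0.06 -0.    0.02] w 0.0203
```

Call:
apply_moves([
  {"translation": [0, 0, -0.003], "turn": [0, 0, 0], "hand": 0.01},
  {"translation": [0, 0, 0], "turn": [0, 0, 0], "hand": 0.01},
  {"translation": [0, 0, 0], "turn": [0, 0, 0], "hand": 0.04},
  {"translation": [0, 0, 0], "turn": [0, 0, 0], "hand": 0.04},
  {"translation": [0, 0, 0], "turn": [0, 0, 0], "hand": 0.04},
])

```text
time: 21.4
ee_pos: [0.5478, -0.1851, 0.0496]
eef_rot: [0.971, -0.238, 0.003, -0.0]
ft_force: [-0.0, -0.5, -0.3]
width: 0.0358
```

Call:
apply_moves([
  {"translation": [0, 0, 0.01], "turn": [0, 0, 0], "hand": 0.04},
  {"translation": [-0.005, 0.005, 0.03], "turn": [0, 0, 0], "hand": 0.04},
  {"translation": [-0.005, 0, 0.045], "turn": [0, 0, 0], "hand": 0.04},
  {"translation": [-0.03, 0.02, 0.035], "turn": [0, 0, 0], "hand": 0.04},
  {"translation": [-0.03, 0.02, 0.03], "turn": [0, 0, 0], "hand": 0.04},
])

```text
time: 21.9
ee_pos: [0.4759, -0.1419, 0.2017]
eef_rot: [0.971, -0.24, -0.0, 0.003]
ft_force: [0.0, 1.4, 1.3]
width: 0.0402
```

Call:
apply_moves([
  {"translation": [-0.03, 0.015, 0.035], "turn": [0, 0, 0.0], "hand": 0.05},
  {"translation": [0, 0, 0.01], "turn": [0, 0, 0], "hand": 0.05},
  {"translation": [0, 0, 0], "turn": [0, 0, 0], "hand": 0.05},
  {"translation": [0, 0, 0], "turn": [0, 0, 0], "hand": 0.05},
])

```text
time: 22.3
ee_pos: [0.4453, -0.1264, 0.2537]
eef_rot: [0.971, -0.239, 0.005, -0.003]
ft_force: [0.2, -0.1, -0.4]
width: 0.0497
```

```bash
python3 to.py .5457 -.1846 .0495 -.48;  python3 - <<'E'
from h import *
k=K('wrist'); np.savez('pics/w7.npz',k=k[0],E=k[1]); im=save('wrist','w7',crop=(100,0,400,200),s=2.6)
E
```

```text
t 22.3 d [ 0.1004 -0.0582 -0.2042] turn [-0.003  0.01   0.003] F [ 0.2 -0.1 -0.4] tq [0.06 0.07 0.01] w 0.0497
```

View pics/w7.png

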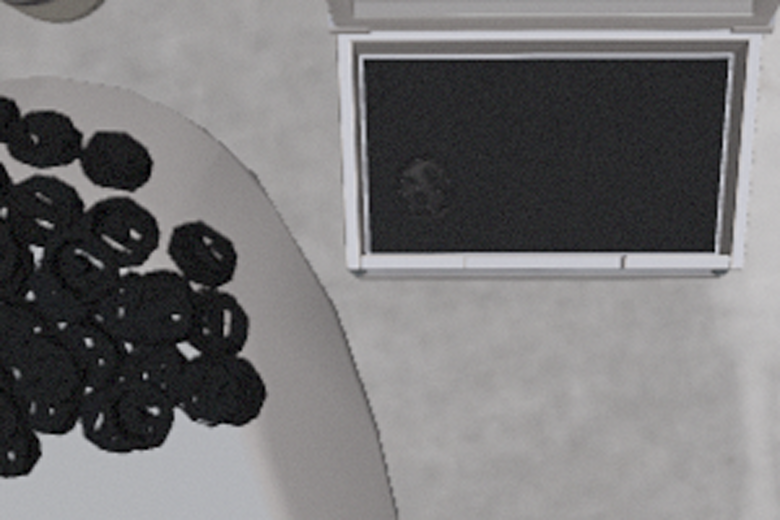

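```bash
python3 - <<'E'
from h import *
from scipy.optimize import least_squares
d=np.load('pics/w7.npz'); k=(d['k'],d['E'])
f=lambda *c: (np.array(c)+.5)/2.6-.5+[100,0]
P=np.array([.579,-.2245,0]);R=RZ(-.48)
S=lambda q:((q-P)@R*1e3).round(1)
print('cap',unproj('w',f([425,188]),.036,k),S(unproj('w',f([425,188]),.036,k)))
print('floor corners',S(unproj('w',f([365,60],[728,60],[717,250],[371,250]),.03,k)))
print('rim outer',S(unproj('w',f([340,40],[760,40],[733,268],[350,268]),.052,k)))
print('slot',S(unproj('w',f([465,262],[622,262]),.052,k)))
im=cv2.imread('pics/w7_raw.png'); c=cv2.resize(im[10:110,220:400],None,fx=4.3,fy=4.3,interpolation=cv2.INTER_CUBIC).astype(float)
cv2.imwrite('pics/w7b.png',np.clip(c*3-40,0,255))
E
```

```text
cap [[ 0.55455534 -0.15976546  0.036     ]] [[-51.6  46.1  36. ]]
floor corners [[ -6.2  68.2  30. ]
 [ -6.8 -68.   30. ]
 [-74.4 -69.1  30. ]
 [-74.   68.5  30. ]]
rim outer [[ -4.3  74.1  52. ]
 [ -5.  -73.3  52. ]
 [-81.3 -70.1  52. ]
 [-80.9  74.   52. ]]
slot [[-78.9  30.6  52. ]
 [-79.  -28.4  52. ]][ WARN:0@0.756] global loadsave.cpp:1063 imwrite_ Unsupported depth image for selected encoder is fallbacked to CV_8U.
```

View pics/w7b.png

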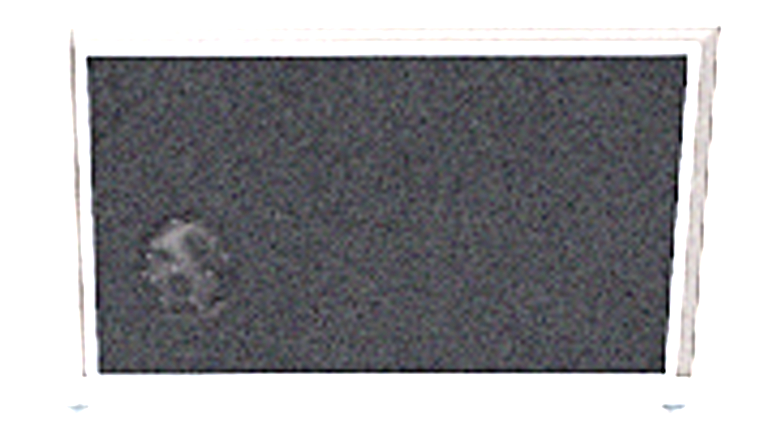

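Call:
apply_moves([
  {"translation": [0.005, 0.045, 0], "turn": [0, 0, 0.03], "hand": 0.05},
  {"translation": [0.005, 0.045, 0], "turn": [0, 0, 0.03], "hand": 0.05},
  {"translation": [0.005, 0.045, 0], "turn": [0, 0, 0.03], "hand": 0.05},
  {"translation": [0, 0.045, 0], "turn": [0, 0, 0.03], "hand": 0.05},
  {"translation": [0, 0.045, 0], "turn": [0, 0, 0.03], "hand": 0.05},
])

```text
time: 22.85
ee_pos: [0.4603, 0.0964, 0.2449]
eef_rot: [0.985, -0.173, -0.001, 0.004]
ft_force: [1.3, -0.7, 0.8]
width: 0.0499
```

Call:
apply_moves([
  {"translation": [0, 0.045, 0], "turn": [0, 0, 0.02], "hand": 0.05},
  {"translation": [0, 0.045, 0], "turn": [0, 0, 0], "hand": 0.05},
  {"translation": [0, 0.045, 0], "turn": [0, 0, 0], "hand": 0.05},
  {"translation": [0, 0.045, 0], "turn": [0, 0, 0], "hand": 0.05},
  {"translation": [0, 0.04, -0.02], "turn": [0, 0, 0], "hand": 0.05},
])

```text
time: 23.35
ee_pos: [0.4613, 0.3242, 0.2134]
eef_rot: [0.986, -0.165, -0.006, 0.012]
ft_force: [0.9, -0.2, 0.4]
width: 0.0501
```

Call:
apply_moves([
  {"translation": [0, 0, -0.03], "turn": [0, 0, 0], "hand": 0.05},
  {"translation": [0, 0, 0], "turn": [0, 0, 0], "hand": 0.05},
  {"translation": [0, 0, 0], "turn": [0, 0, 0], "hand": 0.05},
])

```text
time: 23.65
ee_pos: [0.4588, 0.3281, 0.1721]
eef_rot: [0.987, -0.162, -0.01, 0.019]
ft_force: [-0.3, -0.4, -0.0]
width: 0.0497
```

```bash
cat > caps.py <<'E'
from h import *
k=K('wrist'); im=save('wrist','capsearch')
m=((im.max(2)<60)*255).astype(np.uint8)
n,l,st,c=cv2.connectedComponentsWithStats(m)
for i in range(1,n):
    if 80<st[i,4]<1500 and c[i][1]<280: print(c[i],st[i,4],st[i,:4],unproj('w',c[i],.006,k), unproj('w',(st[i,0]+st[i,2]/2-.5,st[i,1]+st[i,3]/2-.5),.006,k))
E
python3 to.py .524 .3213 .0165 -.304; python3 caps.py
```

```text
t 23.65 d [ 0.0652 -0.0068 -0.1556] turn [ 0.034 -0.026  0.021] F [-0.3 -0.4 -0. ] tq [ 0.06 -0.01  0.  ] w 0.0497
[257.81428571 119.87142857] 210 [245 107  26  26] [[0.52504324 0.32201189 0.006     ]] [[0.52543261 0.32216653 0.006     ]]
```

Call:
apply_moves([
  {"translation": [0.03, -0.003, -0.03], "turn": [0.034, -0.026, 0.02], "hand": 0.05},
  {"translation": [0.03, -0.002, -0.035], "turn": [0, 0, 0], "hand": 0.05},
  {"translation": [0.005, 0, -0.03], "turn": [0, 0, 0], "hand": 0.05},
  {"translation": [0, 0, -0.01], "turn": [0, 0, 0], "hand": 0.05},
  {"translation": [0, 0, 0], "turn": [0, 0, 0], "hand": 0.05},
])

```text
time: 24.2
ee_pos: [0.531, 0.3192, 0.0704]
eef_rot: [0.988, -0.155, 0.003, -0.003]
ft_force: [-0.4, 0.7, 0.3]
width: 0.0502
```

```bash
python3 to.py .5248 .322 .0165 -.304
```

```text
t 24.2 d [-0.0062  0.0028 -0.0539] turn [-0.005  0.008  0.007] F [-0.4  0.7  0.3] tq [0.05 0.07 0.03] w 0.0502
```

Call:
apply_moves([
  {"translation": [-0.006, 0.003, -0.015], "turn": [-0.005, 0.008, 0.007], "hand": 0.05},
  {"translation": [-0.001, 0, -0.018], "turn": [0, 0, 0], "hand": 0.05},
  {"translation": [-0.001, 0, -0.012], "turn": [0, 0, 0], "hand": 0.05},
  {"translation": [0, 0, -0.004], "turn": [0, 0, 0], "hand": 0.05},
  {"translation": [0, 0, 0], "turn": [0, 0, 0], "hand": 0.05},
])

```text
time: 24.7
ee_pos: [0.5226, 0.3257, 0.0249]
eef_rot: [0.989, -0.15, 0.001, -0.003]
ft_force: [-0.1, -0.9, 0.9]
width: 0.0502
```

```bash
python3 to.py .5248 .322 .0165 -.304
```

```text
t 24.7 d [ 0.0022 -0.0037 -0.0084] turn [-0.006  0.003 -0.003] F [-0.1 -0.9  0.9] tq [0.01 0.03 0.05] w 0.0502
```

Call:
apply_moves([
  {"translation": [0.002, -0.003, -0.006], "turn": [-0.005, 0.003, 0], "hand": 0.05},
  {"translation": [0, 0, -0.003], "turn": [0, 0, 0], "hand": 0.05},
  {"translation": [0, 0, 0], "turn": [0, 0, 0], "hand": 0.05},
  {"translation": [0, 0, 0], "turn": [0, 0, 0], "hand": 0.01},
  {"translation": [0, 0, 0], "turn": [0, 0, 0], "hand": 0.01},
])

```text
time: 25.2
ee_pos: [0.5258, 0.3232, 0.0172]
eef_rot: [0.989, -0.15, 0.001, -0.001]
ft_force: [0.1, -0.4, 0.4]
width: 0.0411
```

Call:
apply_moves([
  {"translation": [0, 0, 0], "turn": [0, 0, 0], "hand": 0.01},
  {"translation": [0, 0, 0], "turn": [0, 0, 0], "hand": 0.01},
  {"translation": [0, 0, 0], "turn": [0, 0, 0], "hand": 0.01},
  {"translation": [0, 0, 0], "turn": [0, 0, 0], "hand": 0.01},
])

```text
time: 25.6
ee_pos: [0.526, 0.3234, 0.0177]
eef_rot: [0.989, -0.15, 0.001, -0.002]
ft_force: [-0.9, -0.0, 0.1]
width: 0.0204
```

Call:
apply_moves([
  {"translation": [0, 0, 0.015], "turn": [0, 0, 0], "hand": 0.01},
  {"translation": [0, 0, 0.03], "turn": [0, 0, 0], "hand": 0.01},
  {"translation": [0, 0, 0.03], "turn": [0, 0, 0], "hand": 0.01},
  {"translation": [0, 0, 0.04], "turn": [0, 0, 0], "hand": 0.01},
  {"translation": [0, -0.01, 0.045], "turn": [0, 0, 0], "hand": 0.01},
])

```text
time: 26.1
ee_pos: [0.5218, 0.3118, 0.1804]
eef_rot: [0.989, -0.149, -0.002, 0.002]
ft_force: [1.6, 0.7, -0.0]
width: 0.0209
```

```bash
python3 to.py .5248 .322 .0165 -.304; python3 caps.py
```

```text
t 26.1 d [ 0.003   0.0102 -0.1639] turn [ 0.004 -0.005 -0.005] F [ 1.6  0.7 -0. ] tq [ 0.1  -0.04  0.03] w 0.0209
[219.87434555  15.20418848] 191 [211   1  19  30] [[0.68097041 0.31681659 0.006     ]] [[0.68073312 0.31679272 0.006     ]]
```

Call:
apply_moves([
  {"translation": [0, -0.03, 0.035], "turn": [0, 0, -0.03], "hand": 0.01},
  {"translation": [0, -0.045, 0.02], "turn": [0, 0, -0.03], "hand": 0.01},
  {"translation": [0, -0.045, 0.01], "turn": [0, 0, -0.03], "hand": 0.01},
  {"translation": [0, -0.045, 0], "turn": [0, 0, -0.03], "hand": 0.01},
  {"translation": [0, -0.045, 0], "turn": [0, 0, -0.03], "hand": 0.01},
])

```text
time: 26.65
ee_pos: [0.5247, 0.1029, 0.261]
eef_rot: [0.975, -0.222, 0.006, -0.006]
ft_force: [0.5, -0.3, 0.3]
width: 0.0207
```

Call:
apply_moves([
  {"translation": [0, -0.045, 0], "turn": [0, 0, -0.03], "hand": 0.01},
  {"translation": [0, -0.045, 0], "turn": [0, 0, 0], "hand": 0.01},
  {"translation": [0, -0.045, 0], "turn": [0, 0, 0], "hand": 0.01},
  {"translation": [0, -0.045, 0], "turn": [0, 0, 0], "hand": 0.01},
  {"translation": [0, -0.045, 0], "turn": [0, 0, 0], "hand": 0.01},
])

```text
time: 27.15
ee_pos: [0.5229, -0.1326, 0.267]
eef_rot: [0.971, -0.239, 0.009, -0.01]
ft_force: [1.2, 0.0, 0.4]
width: 0.0207
```

Call:
apply_moves([
  {"translation": [0, -0.045, 0], "turn": [0, 0, 0], "hand": 0.01},
  {"translation": [0, -0.03, 0], "turn": [0, 0, 0], "hand": 0.01},
  {"translation": [0, 0, 0], "turn": [0, 0, 0], "hand": 0.01},
  {"translation": [0, 0, 0], "turn": [0, 0, 0], "hand": 0.01},
])

```text
time: 27.55
ee_pos: [0.5196, -0.2193, 0.2711]
eef_rot: [0.969, -0.245, 0.012, -0.01]
ft_force: [-0.1, 0.9, 0.2]
width: 0.0206
```

```bash
python3 to.py .5299 -.2214 .0495 -.48
```

```text
t 27.55 d [ 0.0103 -0.0021 -0.2216] turn [-0.014  0.028  0.015] F [-0.1  0.9  0.2] tq [0.1  0.06 0.03] w 0.0206
```

Call:
apply_moves([
  {"translation": [0.007, -0.002, -0.03], "turn": [-0.014, 0.028, 0.015], "hand": 0.01},
  {"translation": [0.003, 0, -0.035], "turn": [0, 0, 0], "hand": 0.01},
  {"translation": [0, 0, -0.035], "turn": [0, 0, 0], "hand": 0.01},
  {"translation": [0, 0, -0.025], "turn": [0, 0, 0], "hand": 0.01},
  {"translation": [0, 0, 0], "turn": [0, 0, 0], "hand": 0.01},
])

```text
time: 28.05
ee_pos: [0.5322, -0.2147, 0.1455]
eef_rot: [0.972, -0.233, 0.002, -0.002]
ft_force: [-0.0, 0.6, 0.9]
width: 0.0207
```

```bash
python3 to.py .5299 -.2214 .0495 -.48
```

```text
t 28.05 d [-0.0023 -0.0067 -0.096 ] turn [-0.003  0.005 -0.009] F [-0.   0.6  0.9] tq [0.04 0.05 0.01] w 0.0207
```

Call:
apply_moves([
  {"translation": [-0.002, -0.005, -0.02], "turn": [-0.003, 0.005, -0.009], "hand": 0.01},
  {"translation": [0, -0.001, -0.025], "turn": [0, 0, 0], "hand": 0.01},
  {"translation": [0, 0, -0.02], "turn": [0, 0, 0], "hand": 0.01},
  {"translation": [0, 0, -0.01], "turn": [0, 0, 0], "hand": 0.01},
  {"translation": [0, 0, 0], "turn": [0, 0, 0], "hand": 0.01},
])

```text
time: 28.55
ee_pos: [0.5353, -0.2159, 0.0756]
eef_rot: [0.972, -0.234, 0.004, -0.002]
ft_force: [0.5, -0.4, -0.3]
width: 0.0206
```

```bash
python3 to.py .5299 -.2214 .0495 -.48
```

```text
t 28.55 d [-0.0054 -0.0055 -0.0261] turn [-0.002  0.008 -0.007] F [ 0.5 -0.4 -0.3] tq [0.   0.07 0.05] w 0.0206
```

Call:
apply_moves([
  {"translation": [-0.004, -0.004, -0.01], "turn": [-0.002, 0.008, -0.007], "hand": 0.01},
  {"translation": [-0.002, -0.001, -0.01], "turn": [0, 0, 0], "hand": 0.01},
  {"translation": [0, 0, -0.006], "turn": [0, 0, 0], "hand": 0.01},
  {"translation": [0, 0, 0], "turn": [0, 0, 0], "hand": 0.01},
])

```text
time: 28.95
ee_pos: [0.5309, -0.2211, 0.0511]
eef_rot: [0.971, -0.237, 0.002, -0.0]
ft_force: [0.6, -0.3, 0.4]
width: 0.0208
```

```bash
python3 to.py .5299 -.2214 .049 -.48
```

```text
t 28.95 d [-0.001  -0.0003 -0.0021] turn [ 0.001  0.004 -0.001] F [ 0.6 -0.3  0.4] tq [ 0.1   0.05 -0.  ] w 0.0208
```

Call:
apply_moves([
  {"translation": [0, 0, -0.003], "turn": [0, 0, 0], "hand": 0.01},
  {"translation": [0, 0, 0], "turn": [0, 0, 0], "hand": 0.01},
  {"translation": [0, 0, 0], "turn": [0, 0, 0], "hand": 0.045},
  {"translation": [0, 0, 0], "turn": [0, 0, 0], "hand": 0.045},
  {"translation": [0, 0, 0], "turn": [0, 0, 0], "hand": 0.045},
])

```text
time: 29.45
ee_pos: [0.5314, -0.2215, 0.0487]
eef_rot: [0.971, -0.237, 0.003, -0.0]
ft_force: [-0.5, -0.1, 0.3]
width: 0.0373
```

Call:
apply_moves([
  {"translation": [0, 0, 0.015], "turn": [0, 0, 0], "hand": 0.045},
  {"translation": [0, 0, 0.03], "turn": [0, 0, 0], "hand": 0.045},
  {"translation": [-0.005, 0, 0.045], "turn": [0, 0, 0], "hand": 0.045},
  {"translation": [-0.02, 0.01, 0.04], "turn": [0, 0, 0], "hand": 0.045},
  {"translation": [-0.02, 0.01, 0.035], "turn": [0, 0, 0], "hand": 0.045},
])

```text
time: 29.95
ee_pos: [0.4832, -0.2017, 0.2183]
eef_rot: [0.971, -0.238, -0.001, 0.002]
ft_force: [0.9, 0.9, 0.9]
width: 0.0449
```

Call:
apply_moves([
  {"translation": [-0.025, 0.015, 0.03], "turn": [0, 0, 0.0], "hand": 0.0},
  {"translation": [-0.01, 0, 0.01], "turn": [0, 0, 0], "hand": 0.0},
  {"translation": [0, 0, 0], "turn": [0, 0, 0], "hand": 0.0},
  {"translation": [0, 0, 0], "turn": [0, 0, 0], "hand": 0.0},
])

```text
time: 30.35
ee_pos: [0.4471, -0.1879, 0.2677]
eef_rot: [0.971, -0.24, 0.005, -0.002]
ft_force: [0.5, 0.7, -0.1]
width: 0.0214
```

```bash
python3 to.py .5457 -.1846 .0495 -.48;  python3 - <<'E'
from h import *
k=K('wrist'); np.savez('pics/w8.npz',k=k[0],E=k[1]); 
ims=[camera('wrist').astype(float) for _ in range(4)]; im=np.mean(ims,0)
cv2.imwrite('pics/w8_raw.png',im[...,::-1].astype(np.uint8))
c=cv2.resize(im[0:120,200:400],None,fx=3.8,fy=3.8,interpolation=cv2.INTER_CUBIC)
c=255*(np.clip(c,0,255)/255)**.5
cv2.imwrite('pics/w8.png',c[...,::-1].astype(np.uint8))
E
```

```text
t 30.35 d [ 0.0986  0.0033 -0.2182] turn [-0.001  0.01   0.004] F [ 0.5  0.7 -0.1] tq [ 0.07  0.02 -0.04] w 0.0214
```

View pics/w8.png

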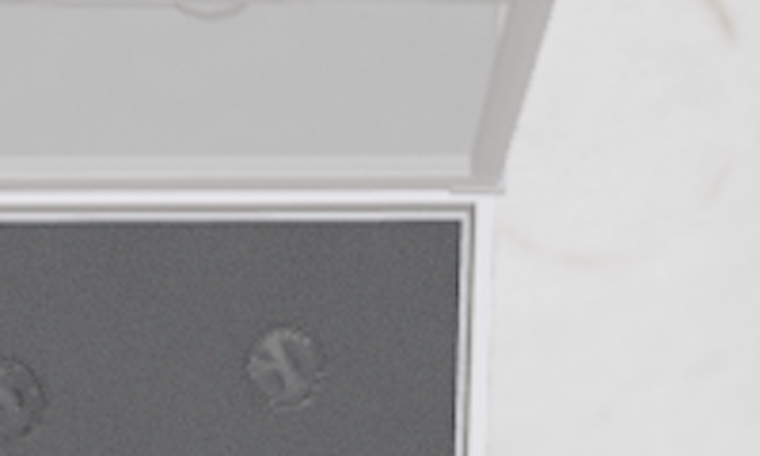

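```bash
python3 - <<'E'
from h import *
d=np.load('pics/w8.npz'); k=(d['k'],d['E'])
f=lambda *c: (np.array(c)+.5)/3.8-.5+[200,0]
P=np.array([.579,-.2245,0]);R=RZ(-.48)
S=lambda q:((q-P)@R*1e3).round(1)
print(S(unproj('w',f([285,368],[5,398],[455,222]),.037,k)))
# cover top edge corner visible ? right edge line
for th in (1.6,1.7,1.8,1.9):
    e=np.array([[-.09*np.cos(th),-.075,.0545+.09*np.sin(th)],[-.09*np.cos(th),.075,.0545+.09*np.sin(th)]])
    print(th,proj('w',e@R.T+P,k).round(1).tolist())
W=lambda *q:(np.array(q)@R.T/1e3+P).round(4)
print(W([40,55,130],[10,55,130],[-60,0,60],[62,-30,160],[32,0,160],[-42,0,174]))
E
```

```text
[[-44.5 -19.   37. ]
 [-52.2  59.5  37. ]
 [ -7.3 -65.1  37. ]]
1.6 [[348.1, 23.6], [138.3, 24.6]]
1.7 [[348.6, 9.6], [137.0, 10.7]]
1.8 [[348.9, -4.0], [136.4, -2.8]]
1.9 [[348.9, -16.9], [136.2, -15.7]]
[[ 0.6399 -0.1942  0.13  ]
 [ 0.6133 -0.1803  0.13  ]
 [ 0.5258 -0.1968  0.06  ]
 [ 0.6201 -0.2797  0.16  ]
 [ 0.6074 -0.2393  0.16  ]
 [ 0.5417 -0.2051  0.174 ]]
```

```bash
python3 - <<'E'
from h import *
d=np.load('pics/w8.npz'); k=(d['k'],d['E'])
P=np.array([.579,-.2245,0]);R=RZ(-.48)
im=cv2.imread('pics/w8_raw.png')
# rectify floor plane z=.037, 4px/mm, x stand -80..0 (down), y 75..-75
xs,ys=np.meshgrid(np.arange(75,-75,-.25),np.arange(0,-80,-.25))
Q=np.c_[ys.ravel(),xs.ravel(),np.full(xs.size,37)]/1e3@R.T+P
uv=proj('w',Q,k).astype(np.float32).reshape(*xs.shape,2)
o=cv2.remap(im,uv[...,0],uv[...,1],cv2.INTER_CUBIC).astype(float)
o=255*np.clip((o-20)/80,0,1)**.7
cv2.imwrite('pics/rect.png',o.astype(np.uint8)); print(o.shape)
E
```

```text
(320, 600, 3)
```

View pics/rect.png

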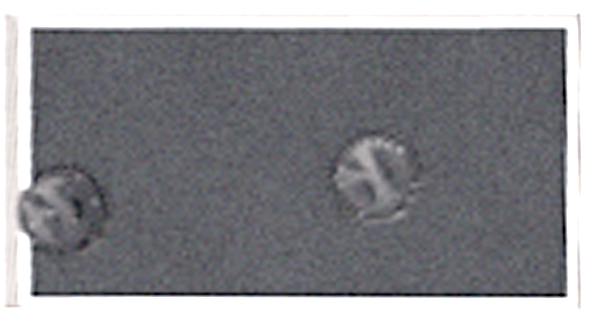

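Call:
apply_moves([
  {"translation": [0.018, 0.035, -0.02], "turn": [0, 0, 0.0], "hand": 0.0},
  {"translation": [0.018, 0.035, -0.02], "turn": [0, 0, 0], "hand": 0.0},
  {"translation": [0.005, 0.015, -0.03], "turn": [0, 0, 0], "hand": 0.0},
  {"translation": [0, 0, 0], "turn": [0, 0, 0], "hand": 0.0},
  {"translation": [0, 0, 0], "turn": [0, 0, 0], "hand": 0.0},
])

```text
time: 31.05
ee_pos: [0.4886, -0.1029, 0.1917]
eef_rot: [0.97, -0.242, 0.001, 0.003]
ft_force: [0.3, 0.0, -0.1]
width: 0.0005
```

```bash
python3 to.py .484 -.11 .2 -.48;  python3 - <<'E'
from h import *
k=K('wrist'); np.savez('pics/w9.npz',k=k[0],E=k[1]); 
im=np.mean([camera('wrist').astype(float) for _ in range(4)],0)
cv2.imwrite('pics/w9_raw.png',im[...,::-1].astype(np.uint8))
P=np.array([.579,-.2245,0]);R=RZ(-.48)
u,v=proj('w',R@[-.052,.058,.035]+P,k)[0].astype(int); print(u,v)
g=lambda c:255*np.clip((c-15)/100,0,1)**.6
a=cv2.resize(im[max(v-50,0):v+50,u-50:u+50],(500,500),interpolation=cv2.INTER_CUBIC)
u,v=proj('w',R@[-.0445,-.019,.035]+P,k)[0].astype(int); print(u,v)
b=cv2.resize(im[max(v-50,0):max(v-50,0)+100,u-50:u+50],(290,500)) if v>0 else a[:,:10]
cv2.imwrite('pics/w9.png',g(np.hstack([a,b]))[...,::-1].astype(np.uint8))
E
```

```text
t 31.05 d [-0.0046 -0.0071  0.0083] turn [0.006 0.001 0.009] F [ 0.3  0.  -0.1] tq [ 0.04 -0.04 -0.03] w 0.0005
290 99
381 89
```

View pics/w9.png

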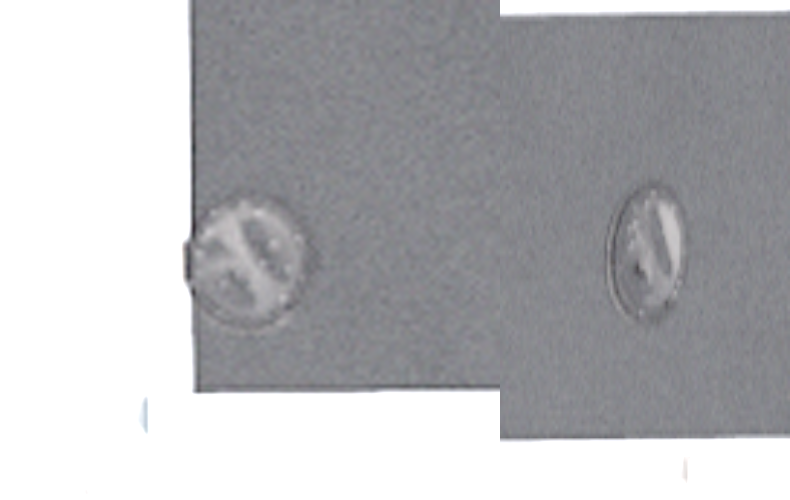

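Call:
apply_moves([
  {"translation": [0.01, -0.005, 0.035], "turn": [0.006, 0, 0.009], "hand": 0.0},
  {"translation": [0.03, -0.015, 0.03], "turn": [0, 0, 0], "hand": 0.0},
  {"translation": [0.035, -0.02, 0], "turn": [0, 0, 0], "hand": 0.0},
  {"translation": [0.035, -0.025, 0], "turn": [0, 0, 0], "hand": 0.0},
  {"translation": [0.035, -0.02, 0], "turn": [0, 0, 0], "hand": 0.0},
])

```text
time: 31.75
ee_pos: [0.6365, -0.1919, 0.2677]
eef_rot: [0.972, -0.237, 0.006, -0.005]
ft_force: [0.4, 0.5, 1.7]
width: 0.0007
```

Call:
apply_moves([
  {"translation": [0.02, -0.01, 0], "turn": [0, 0, 0], "hand": 0.0},
  {"translation": [0, 0, 0], "turn": [0, 0, 0], "hand": 0.0},
  {"translation": [0, 0, 0], "turn": [0, 0, 0], "hand": 0.0},
])

```text
time: 32.05
ee_pos: [0.6591, -0.2079, 0.2687]
eef_rot: [0.971, -0.239, 0.007, -0.003]
ft_force: [-0.2, 0.1, 0.4]
width: 0.0005
```

```bash
python3 to.py .6532 -.2011 .138 -.48
```

```text
t 32.05 d [-0.0059  0.0068 -0.1307] turn [-0.002  0.015  0.002] F [-0.2  0.1  0.4] tq [0.04 0.07 0.02] w 0.0005
```

Call:
apply_moves([
  {"translation": [-0.004, 0.006, -0.025], "turn": [-0.002, 0.015, 0.002], "hand": 0.0},
  {"translation": [0, 0, -0.03], "turn": [0, 0, 0], "hand": 0.0},
  {"translation": [0, 0, -0.03], "turn": [0, 0, 0], "hand": 0.0},
  {"translation": [0, 0, -0.02], "turn": [0, 0, 0], "hand": 0.0},
  {"translation": [0, 0, 0], "turn": [0, 0, 0], "hand": 0.0},
])

```text
time: 32.55
ee_pos: [0.6524, -0.2012, 0.1669]
eef_rot: [0.971, -0.238, 0.004, -0.002]
ft_force: [-0.9, 1.1, 0.3]
width: -0.0002
```

```bash
python3 to.py .6532 -.2011 .138 -.48
```

```text
t 32.55 d [ 0.0008  0.0001 -0.0289] turn [-0.001  0.008  0.   ] F [-0.9  1.1  0.3] tq [0.1  0.04 0.01] w -0.0002
```

Call:
apply_moves([
  {"translation": [0, 0, -0.018], "turn": [0, 0.008, 0], "hand": 0.0},
  {"translation": [0, 0, -0.012], "turn": [0, 0, 0], "hand": 0.0},
  {"translation": [-0.01, 0.005, -0.002], "turn": [0, 0, 0], "hand": 0.0},
  {"translation": [-0.013, 0.007, 0], "turn": [0, 0, 0], "hand": 0.0},
  {"translation": [-0.013, 0.007, 0], "turn": [0, 0, 0], "hand": 0.0},
])

```text
time: 33.05
ee_pos: [0.6172, -0.1825, 0.1372]
eef_rot: [0.971, -0.238, 0.003, -0.0]
ft_force: [1.1, -0.5, 1.1]
width: 0.0003
```

Call:
apply_moves([
  {"translation": [-0.013, 0.007, 0], "turn": [0, 0, 0], "hand": 0.0},
  {"translation": [-0.013, 0.007, 0], "turn": [0, 0, 0], "hand": 0.0},
  {"translation": [-0.013, 0.007, 0], "turn": [0, 0, 0], "hand": 0.0},
])

```text
time: 33.35
ee_pos: [0.5778, -0.1615, 0.1385]
eef_rot: [0.971, -0.238, 0.005, -0.0]
ft_force: [1.1, 0.3, 0.2]
width: 0.0007
```

```bash
python3 to.py .6532 -.2011 .138 -.48; python3 - <<'E'
from h import *
print((readout.read_state()['ee_pos']-[.579,-.2245,0])@RZ(-.48))
E
```

```text
t 33.35 d [ 0.0754 -0.0396 -0.0005] turn [ 0.002  0.011 -0.   ] F [1.1 0.3 0.2] tq [-0.   -0.13 -0.06] w 0.0007
[-0.03017765  0.05535489  0.1384995 ]
```

Call:
apply_moves([
  {"translation": [-0.012, 0.006, -0.008], "turn": [0, 0.01, 0], "hand": 0.0},
  {"translation": [-0.012, 0.006, -0.01], "turn": [0, 0, 0], "hand": 0.0},
  {"translation": [-0.008, 0.004, -0.014], "turn": [0, 0, 0], "hand": 0.0},
  {"translation": [-0.003, 0.002, -0.014], "turn": [0, 0, 0], "hand": 0.0},
  {"translation": [0, 0, -0.01], "turn": [0, 0, 0], "hand": 0.0},
])

```text
time: 33.85
ee_pos: [0.5431, -0.1424, 0.0851]
eef_rot: [0.971, -0.237, 0.005, -0.001]
ft_force: [0.4, -0.7, 0.9]
width: 0.0007
```

```bash
python3 to.py .6532 -.2011 .138 -.48; python3 - <<'E'
from h import *
print((readout.read_state()['ee_pos']-[.579,-.2245,0])@RZ(-.48))
E
```

```text
t 33.85 d [ 0.1101 -0.0587  0.0529] turn [ 0.     0.01  -0.001] F [ 0.4 -0.7  0.9] tq [0.07 0.05 0.02] w 0.0007
[-0.06977218  0.05618779  0.08512284]
```

Call:
apply_moves([
  {"translation": [0, 0, -0.006], "turn": [0, 0, 0], "hand": 0.0},
  {"translation": [0, 0, -0.006], "turn": [0, 0, 0], "hand": 0.0},
  {"translation": [0, 0, -0.003], "turn": [0, 0, 0], "hand": 0.0},
  {"translation": [0, 0, 0], "turn": [0, 0, 0], "hand": 0.0},
])

```text
time: 34.25
ee_pos: [0.5438, -0.1427, 0.0715]
eef_rot: [0.971, -0.237, 0.005, -0.002]
ft_force: [-3.5, 1.7, 4.2]
width: 0.0003
```

```bash
python3 to.py .543 -.1424 .070 -.48
```

```text
t 34.25 d [-0.0008  0.0003 -0.0015] turn [-0.002  0.01  -0.   ] F [-3.5  1.7  4.2] tq [ 0.34  0.8  -0.03] w 0.0003
```

Call:
apply_moves([
  {"translation": [0, 0, -0.002], "turn": [0, 0, 0], "hand": 0.0},
  {"translation": [0, 0, -0.001], "turn": [0, 0, 0], "hand": 0.0},
  {"translation": [0, 0, 0], "turn": [0, 0, 0], "hand": 0.0},
])

```text
time: 34.55
ee_pos: [0.5442, -0.143, 0.0718]
eef_rot: [0.971, -0.238, 0.004, -0.004]
ft_force: [-0.4, 0.0, -1.1]
width: 0.0005
```

Call:
apply_moves([
  {"translation": [0, 0, 0.02], "turn": [0, 0, 0], "hand": 0.0},
  {"translation": [0, 0, 0.04], "turn": [0, 0, 0], "hand": 0.03},
  {"translation": [0, 0, 0.045], "turn": [0, 0, 0], "hand": 0.05},
  {"translation": [0, 0, 0.045], "turn": [0, 0, 0], "hand": 0.05},
  {"translation": [0, 0, 0.03], "turn": [0, 0, 0], "hand": 0.05},
])

```text
time: 35.05
ee_pos: [0.5418, -0.1441, 0.2546]
eef_rot: [0.971, -0.239, 0.001, -0.002]
ft_force: [1.2, -0.6, 0.7]
width: 0.0247
```

```bash
python3 to.py .6201 -.2797 .159 -.48; cat > cov.py <<'E'
from h import *
im=camera('top'); old=cv2.imread('pics/top0_raw.png')[...,::-1]
cv2.imwrite('pics/topn.png',im[...,::-1])
E
python3 cov.py
```

```text
t 35.05 d [ 0.0783 -0.1356 -0.0956] turn [-0.004  0.003  0.003] F [ 1.2 -0.6  0.7] tq [ 0.01  0.02 -0.04] w 0.0247
```

Call:
apply_moves([
  {"translation": [0.016, -0.027, 0.01], "turn": [0, 0, 0.145], "hand": 0.04},
  {"translation": [0.016, -0.027, 0.01], "turn": [0, 0, 0.145], "hand": 0.04},
  {"translation": [0.016, -0.027, 0.0], "turn": [0, 0, 0.145], "hand": 0.04},
  {"translation": [0.016, -0.027, 0.0], "turn": [0, 0, 0.145], "hand": 0.04},
  {"translation": [0.01, -0.02, 0.0], "turn": [0, 0, 0.145], "hand": 0.04},
])

```text
time: 35.6
ee_pos: [0.6228, -0.273, 0.2818]
eef_rot: [0.991, 0.133, 0.005, -0.006]
ft_force: [0.4, 0.3, -0.5]
width: 0.0399
```

Call:
apply_moves([
  {"translation": [0, 0, 0], "turn": [0, 0, 0.145], "hand": 0.04},
  {"translation": [0, 0, 0], "turn": [0, 0, 0.145], "hand": 0.04},
  {"translation": [0, 0, 0], "turn": [0, 0, 0.145], "hand": 0.04},
  {"translation": [0, 0, 0], "turn": [0, 0, 0.145], "hand": 0.04},
  {"translation": [0, 0, 0], "turn": [0, 0, 0.145], "hand": 0.04},
])

```text
time: 36.1
ee_pos: [0.6234, -0.2801, 0.2778]
eef_rot: [0.874, 0.486, 0.001, -0.006]
ft_force: [-0.1, -0.1, -0.4]
width: 0.0402
```

```bash
python3 to.py .6201 -.2797 .159 1.091; python3 -c "
from h import *
print(readout.read_state()['joint_positions'].round(2))"
```

```text
t 36.1 d [-0.0033  0.0004 -0.1188] turn [-0.012 -0.005  0.077] F [-0.1 -0.1 -0.4] tq [-0.01 -0.07 -0.04] w 0.0402
[-0.01  0.5   0.57  1.24 -0.27  1.49 -0.03]
```

Call:
apply_moves([
  {"translation": [-0.003, 0, -0.025], "turn": [-0.012, -0.005, 0.077], "hand": 0.04},
  {"translation": [0, 0, -0.03], "turn": [0, 0, 0], "hand": 0.04},
  {"translation": [0, 0, -0.02], "turn": [0, 0, 0], "hand": 0.04},
  {"translation": [0, 0, 0], "turn": [0, 0, 0], "hand": 0.04},
  {"translation": [0, 0, 0], "turn": [0, 0, 0], "hand": 0.04},
])

```text
time: 36.6
ee_pos: [0.621, -0.2821, 0.2002]
eef_rot: [0.853, 0.522, 0.001, 0.002]
ft_force: [0.4, 0.1, -0.4]
width: 0.04
```

```bash
python3 to.py .6201 -.2797 .158 1.091
```

```text
t 36.6 d [-0.0009  0.0024 -0.0422] turn [ 0.002  0.003 -0.008] F [ 0.4  0.1 -0.4] tq [-0.02 -0.05  0.02] w 0.04
```

Call:
apply_moves([
  {"translation": [-0.001, 0.002, -0.012], "turn": [0, 0, 0], "hand": 0.04},
  {"translation": [0, 0, -0.013], "turn": [0, 0, 0], "hand": 0.04},
  {"translation": [0, 0, -0.012], "turn": [0, 0, 0], "hand": 0.04},
  {"translation": [0, 0, 0], "turn": [0, 0, 0], "hand": 0.04},
  {"translation": [0, 0, 0], "turn": [0, 0, 0], "hand": 0.04},
])

```text
time: 37.1
ee_pos: [0.6211, -0.2806, 0.1623]
eef_rot: [0.853, 0.522, 0.002, 0.003]
ft_force: [0.6, -0.5, 0.3]
width: 0.0398
```

```bash
python3 to.py .6201 -.2797 .158 1.091
```

```text
t 37.1 d [-0.001   0.0009 -0.0043] turn [ 0.003  0.006 -0.008] F [ 0.6 -0.5  0.3] tq [ 0.02 -0.08 -0.03] w 0.0398
```

Call:
apply_moves([
  {"translation": [-0.001, 0.001, -0.005], "turn": [0, 0, 0], "hand": 0.04},
  {"translation": [0, 0, 0], "turn": [0, 0, 0], "hand": 0.04},
  {"translation": [0, 0, 0], "turn": [0, 0, 0], "hand": 0.005},
  {"translation": [0, 0, 0], "turn": [0, 0, 0], "hand": 0.005},
  {"translation": [0, 0, 0], "turn": [0, 0, 0], "hand": 0.005},
], newtons=35)

```text
time: 37.6
ee_pos: [0.6206, -0.2797, 0.1582]
eef_rot: [0.853, 0.522, 0.002, 0.004]
ft_force: [-0.1, 0.6, 0.2]
width: 0.0231
```

Call:
apply_moves([
  {"translation": [0, 0, 0], "turn": [0, 0, 0], "hand": 0.005},
  {"translation": [0, 0, 0], "turn": [0, 0, 0], "hand": 0.005},
])

```text
time: 37.8
ee_pos: [0.6207, -0.2798, 0.1584]
eef_rot: [0.853, 0.522, 0.002, 0.004]
ft_force: [-0.9, 0.2, -0.5]
width: 0.019
```

```bash
python3 to.py .6201 -.2797 .158 1.091
```

```text
t 37.8 d [-0.0006  0.0001 -0.0004] turn [ 0.004  0.008 -0.008] F [-0.9  0.2 -0.5] tq [-0.07 -0.02 -0.04] w 0.019
```

Call:
apply_moves([
  {"translation": [0, 0, 0.006], "turn": [0, 0, 0], "hand": 0.005},
  {"translation": [0, 0, 0.006], "turn": [0, 0, 0], "hand": 0.005},
  {"translation": [0, 0, 0.002], "turn": [0, 0, 0], "hand": 0.005},
  {"translation": [0, 0, 0], "turn": [0, 0, 0], "hand": 0.005},
])

```text
time: 38.2
ee_pos: [0.6197, -0.2792, 0.1714]
eef_rot: [0.853, 0.522, 0.001, 0.002]
ft_force: [1.4, -0.7, -7.6]
width: 0.0193
```

```bash
python3 to.py .6201 -.2797 .171 1.091
```

```text
t 38.2 d [ 0.0004 -0.0005 -0.0004] turn [ 0.003  0.004 -0.008] F [ 1.4 -0.7 -7.6] tq [-0.17 -0.39 -0.02] w 0.0193
```

```bash
python3 - <<'E'
from h import *
C=RZ(-.48)@[.062,0,0]+[.579,-.2245,0]; a0=-.48-np.pi/2
P=[C[:2]+.03*np.array([np.cos(a0-t),np.sin(a0-t)]) for t in np.linspace(0,np.pi/2,12)]
print(C,np.diff(P,axis=0).round(4).tolist(),P[-1])
E
```

```text
[ 0.63399369 -0.25313031  0.        ] [[-0.0036, 0.0022], [-0.0033, 0.0027], [-0.0029, 0.0032], [-0.0024, 0.0036], [-0.0019, 0.0039], [-0.0013, 0.0041], [-0.0007, 0.0042], [-0.0001, 0.0043], [0.0005, 0.0042], [0.0011, 0.0041], [0.0017, 0.0039]] [ 0.60738384 -0.23927693]
```

Call:
apply_moves([
  {"translation": [-0.0036, 0.0022, 0], "turn": [0, 0, -0.143], "hand": 0.005},
  {"translation": [-0.0033, 0.0027, 0], "turn": [0, 0, -0.143], "hand": 0.005},
  {"translation": [-0.0029, 0.0032, 0], "turn": [0, 0, -0.143], "hand": 0.005},
  {"translation": [-0.0024, 0.0036, 0], "turn": [0, 0, -0.143], "hand": 0.005},
])

```text
time: 38.6
ee_pos: [0.6084, -0.2676, 0.1712]
eef_rot: [0.968, 0.252, 0.001, 0.004]
ft_force: [2.5, -1.3, -7.4]
width: 0.0192
```

```bash
cat > sw.py <<'E'
from h import *
s=readout.read_state(); C=np.array([.63399,-.25313]); d=s['ee_pos'][:2]-C
t=(-.48-np.pi/2-np.arctan2(d[1],d[0]))%(2*np.pi); t=t-2*np.pi if t>5 else t
from scipy.spatial.transform import Rotation as Rn
x=Rn.from_quat(s['eef_rot']).as_matrix()[:,0]
print('arm',round(t,3),'r',np.linalg.norm(d).round(4),'z',s['ee_pos'][2].round(4),'yaw',np.arctan2(x[1],x[0]).round(3),'want',round(1.091-t,3),'F',s['ft_force'].round(1),'w',s['width'].round(4))
n=int(np.ceil((1.571-t)/.143)); 
if n>0:
    tt=t+np.arange(1,n+1)*(1.571-t)/n
    P=np.array([C+.03*np.array([np.cos(-.48-np.pi/2-q),np.sin(-.48-np.pi/2-q)]) for q in np.r_[tt]])
    print(np.diff(np.vstack([s['ee_pos'][:2],P]),axis=0).round(4).tolist(), round(-.480-np.arctan2(x[1],x[0]),3))
E
python3 sw.py
```

```text
Traceback (most recent call last):
  File "sw.py", line 6, in <module>
    print('arm',round(t,3),'r',np.linalg.norm(d).round(4),'z',s['ee_pos'][2].round(4),'yaw',np.arctan2(x[1],x[0]).round(3),'want',round(1.091-t,3),'F',s['ft_force'].round(1),'w',s['width'].round(4))
                                                                                                                                                                                  ^^^^^^^^^^^^^^^^
AttributeError: 'float' object has no attribute 'round'
```

```bash
sed -i "s/s\['width'\].round(4)/round(s['width'],4)/" sw.py; python3 sw.py
```

```text
arm 0.576 r 0.0294 z 0.1712 yaw 0.509 want 0.515 F [ 2.5 -1.3 -7.4] w 0.0192
[[-0.0023, 0.0036], [-0.0013, 0.0041], [-0.0007, 0.0042], [-0.0001, 0.0043], [0.0005, 0.0042], [0.0011, 0.0041], [0.0017, 0.0039]] -0.989
```

Call:
apply_moves([
  {"translation": [-0.0023, 0.0036, 0], "turn": [0, 0, -0.14], "hand": 0.005},
  {"translation": [-0.0013, 0.0041, 0], "turn": [0, 0, -0.14], "hand": 0.005},
  {"translation": [-0.0007, 0.0042, 0], "turn": [0, 0, -0.14], "hand": 0.005},
  {"translation": [-0.0001, 0.0043, 0], "turn": [0, 0, -0.14], "hand": 0.005},
])

```text
time: 39.0
ee_pos: [0.6048, -0.2511, 0.1712]
eef_rot: [0.999, -0.038, 0.002, 0.005]
ft_force: [2.7, -2.9, -6.7]
width: 0.0195
```

```bash
python3 sw.py
```

```text
arm 1.16 r 0.0293 z 0.1712 yaw -0.075 want -0.069 F [ 2.7 -2.9 -6.7] w 0.0195
[[-0.0001, 0.0041], [0.0011, 0.004], [0.0016, 0.0038]] -0.405
```

Call:
apply_moves([
  {"translation": [0.0001, 0.0041, 0], "turn": [0, 0, -0.13], "hand": 0.005},
  {"translation": [0.0011, 0.004, 0], "turn": [0, 0, -0.13], "hand": 0.005},
  {"translation": [0.0016, 0.0038, 0], "turn": [0, 0, -0.13], "hand": 0.005},
  {"translation": [0.0005, 0.001, 0], "turn": [0, 0, 0], "hand": 0.005},
])

```text
time: 39.4
ee_pos: [0.6082, -0.2392, 0.1711]
eef_rot: [0.971, -0.241, 0.002, 0.007]
ft_force: [1.1, -3.9, -7.3]
width: 0.0192
```

```bash
python3 sw.py
```

```text
arm 1.584 r 0.0293 z 0.1711 yaw -0.486 want -0.493 F [ 1.1 -3.9 -7.3] w 0.0192
```

Call:
apply_moves([
  {"translation": [0.001, 0.002, 0], "turn": [0, 0, 0], "hand": 0.005},
  {"translation": [0.0005, 0.001, 0], "turn": [0, 0, 0], "hand": 0.005},
])

```text
time: 39.6
ee_pos: [0.6082, -0.2392, 0.171]
eef_rot: [0.971, -0.239, 0.001, 0.009]
ft_force: [0.4, -4.6, -5.9]
width: 0.0192
```

```bash
python3 sw.py
```

```text
arm 1.585 r 0.0293 z 0.171 yaw -0.482 want -0.494 F [ 0.4 -4.6 -5.9] w 0.0192
```

Call:
apply_moves([
  {"translation": [0, 0.0005, -0.005], "turn": [0, 0, 0], "hand": 0.005},
  {"translation": [0, 0.0005, -0.005], "turn": [0, 0, 0], "hand": 0.005},
  {"translation": [0, 0, -0.003], "turn": [0, 0, 0], "hand": 0.005},
  {"translation": [0, 0, 0], "turn": [0, 0, 0], "hand": 0.005},
])

```text
time: 40.0
ee_pos: [0.6084, -0.2394, 0.1584]
eef_rot: [0.972, -0.235, 0.002, 0.009]
ft_force: [-1.8, -1.6, 0.8]
width: 0.019
```

```bash
python3 sw.py
```

```text
arm 1.583 r 0.0291 z 0.1584 yaw -0.475 want -0.492 F [-1.8 -1.6  0.8] w 0.019
```

Call:
apply_moves([
  {"translation": [-0.001, -0.002, 0], "turn": [0, 0, 0], "hand": 0.005},
  {"translation": [-0.001, -0.002, 0], "turn": [0, 0, 0], "hand": 0.005},
])

```text
time: 40.2
ee_pos: [0.6076, -0.2408, 0.1584]
eef_rot: [0.972, -0.234, 0.003, 0.007]
ft_force: [3.0, 4.3, -2.2]
width: 0.0197
```

```bash
python3 sw.py
```

```text
arm 1.527 r 0.0291 z 0.1584 yaw -0.472 want -0.436 F [ 3.   4.3 -2.2] w 0.0197
[[-0.0002, 0.0016]] -0.008
```

Call:
apply_moves([
  {"translation": [0.0005, 0.001, 0], "turn": [0, 0, 0], "hand": 0.005},
  {"translation": [0, 0, 0], "turn": [0, 0, 0], "hand": 0.04},
  {"translation": [0, 0, 0], "turn": [0, 0, 0], "hand": 0.04},
  {"translation": [0, 0, 0], "turn": [0, 0, 0], "hand": 0.04},
  {"translation": [0, 0, 0.01], "turn": [0, 0, 0], "hand": 0.04},
])

```text
time: 40.7
ee_pos: [0.6076, -0.24, 0.1682]
eef_rot: [0.972, -0.233, 0.002, 0.007]
ft_force: [-0.2, -0.2, 0.5]
width: 0.0381
```

```bash
python3 sw.py
```

```text
arm 1.554 r 0.0295 z 0.1682 yaw -0.471 want -0.463 F [-0.2 -0.2  0.5] w 0.0381
[[-0.0002, 0.0007]] -0.009
```

Call:
apply_moves([
  {"translation": [0, 0, 0.03], "turn": [0, 0, 0], "hand": 0.04},
  {"translation": [0, 0, 0.03], "turn": [-0.01, 0.005, 0], "hand": 0.04},
  {"translation": [-0.02, 0.01, 0.02], "turn": [0, 0, 0], "hand": 0.0},
  {"translation": [-0.03, 0.016, 0], "turn": [0, 0, 0], "hand": 0.0},
  {"translation": [-0.012, 0.007, 0], "turn": [0, 0, 0], "hand": 0.0},
])

```text
time: 41.2
ee_pos: [0.5446, -0.2091, 0.2554]
eef_rot: [0.972, -0.235, 0.002, 0.014]
ft_force: [0.7, -0.7, -0.2]
width: 0.0236
```

Call:
apply_moves([
  {"translation": [0, 0, 0], "turn": [0, 0, 0], "hand": 0.0},
  {"translation": [0, 0, 0], "turn": [0, 0, 0], "hand": 0.0},
])

```text
time: 41.4
ee_pos: [0.5444, -0.2086, 0.2576]
eef_rot: [0.972, -0.235, 0.004, 0.013]
ft_force: [0.5, -0.1, 0.1]
width: 0.0082
```

```bash
python3 to.py .5417 -.2051 .200 -.48; python3 - <<'E'
from h import *
im=save('top','topz',crop=(315,155,425,245),s=7)
P=np.array([.579,-.2245,0]);R=RZ(-.48)
k=K('top')
for a in (1.5,1.571):
  d=np.array([-np.sin(a),-np.cos(a),0]); print(a,((proj('t',R@(np.array([.062,0,.174])+.104*d)+P,k)-[315,155]+.5)*7-.5))
E
```

```text
t 41.4 d [-0.0027  0.0035 -0.0576] turn [ 0.027  0.001 -0.006] F [ 0.5 -0.1  0.1] tq [ 0.1  -0.06 -0.03] w 0.0082
1.5 [[299.97332065 357.9217857 ]]
1.571 [[281.9617241  350.27604312]]
```

Call:
apply_moves([
  {"translation": [-0.003, 0.003, -0.02], "turn": [0.027, 0.001, -0.006], "hand": 0.0},
  {"translation": [0, 0.001, -0.02], "turn": [0, 0, 0], "hand": 0.0},
  {"translation": [0, 0, -0.01], "turn": [0, 0, 0], "hand": 0.0},
  {"translation": [0, 0, 0], "turn": [0, 0, 0], "hand": 0.0},
])

```text
time: 41.85
ee_pos: [0.5435, -0.2069, 0.2065]
eef_rot: [0.971, -0.238, 0.0, 0.001]
ft_force: [0.2, -0.4, 0.0]
width: 0.0005
```

```bash
python3 to.py .5417 -.2051 .188 -.48
```

```text
t 41.85 d [-0.0018  0.0018 -0.0185] turn [0.002 0.    0.002] F [ 0.2 -0.4  0. ] tq [0.06 0.07 0.  ] w 0.0005
```

Call:
apply_moves([
  {"translation": [-0.0015, 0.0015, -0.01], "turn": [0, 0, 0], "hand": 0.0},
  {"translation": [0, 0, -0.006], "turn": [0, 0, 0], "hand": 0.0},
  {"translation": [0, 0, 0], "turn": [0, 0, 0], "hand": 0.0},
])

```text
time: 42.15
ee_pos: [0.5427, -0.2061, 0.1903]
eef_rot: [0.971, -0.239, 0.001, 0.002]
ft_force: [-0.2, 1.1, 0.8]
width: 0.0003
```

```bash
python3 to.py .5417 -.2051 .182 -.48
```

```text
t 42.15 d [-0.001   0.001  -0.0083] turn [0.004 0.001 0.002] F [-0.2  1.1  0.8] tq [ 0.01 -0.04 -0.05] w 0.0003
```

Call:
apply_moves([
  {"translation": [0, 0, -0.003], "turn": [0, 0, 0], "hand": 0.0},
  {"translation": [0, 0, -0.003], "turn": [0, 0, 0], "hand": 0.0},
  {"translation": [0, 0, -0.001], "turn": [0, 0, 0], "hand": 0.0},
  {"translation": [0, 0, 0], "turn": [0, 0, 0], "hand": 0.0},
])

```text
time: 42.55
ee_pos: [0.5432, -0.2063, 0.184]
eef_rot: [0.971, -0.239, 0.002, 0.002]
ft_force: [-0.8, -0.1, 3.0]
width: 0.0004
```

```bash
python3 to.py .5417 -.2051 .182 -.48
```

```text
t 42.55 d [-0.0015  0.0012 -0.002 ] turn [0.004 0.002 0.002] F [-0.8 -0.1  3. ] tq [0.2  0.34 0.06] w 0.0004
```

Call:
apply_moves([
  {"translation": [0, 0, -0.002], "turn": [0, 0, 0], "hand": 0.0},
  {"translation": [0, 0, -0.0005], "turn": [0, 0, 0], "hand": 0.0},
])

```text
time: 42.75
ee_pos: [0.5434, -0.2064, 0.1822]
eef_rot: [0.971, -0.239, 0.002, 0.001]
ft_force: [-4.6, 1.9, 9.1]
width: 0.0007
```

```bash
python3 to.py .5417 -.2051 .182 -.48
```

```text
t 42.75 d [-0.0017  0.0013 -0.0002] turn [0.003 0.003 0.002] F [-4.6  1.9  9.1] tq [ 0.45  0.89 -0.02] w 0.0007
```

Call:
apply_moves([
  {"translation": [0, 0, 0], "turn": [0, 0, 0], "hand": 0.0},
])

```text
time: 42.85
ee_pos: [0.5433, -0.2064, 0.1826]
eef_rot: [0.971, -0.239, 0.002, 0.001]
ft_force: [-0.7, 1.0, 2.1]
width: 0.0005
```

```bash
python3 to.py .5417 -.2051 .182 -.48
```

```text
t 42.85 d [-0.0016  0.0013 -0.0006] turn [0.003 0.003 0.002] F [-0.7  1.   2.1] tq [0.26 0.4  0.03] w 0.0005
```

Call:
apply_moves([
  {"translation": [0, 0, -0.0005], "turn": [0, 0, 0], "hand": 0.0},
  {"translation": [0, 0, -0.0004], "turn": [0, 0, 0], "hand": 0.0},
])

```text
time: 43.05
ee_pos: [0.5435, -0.2064, 0.1824]
eef_rot: [0.971, -0.238, 0.002, 0.001]
ft_force: [-2.7, 1.2, 7.8]
width: 0.0007
```

```bash
python3 to.py .5417 -.2051 .182 -.48
```

```text
t 43.05 d [-0.0018  0.0013 -0.0004] turn [0.003 0.004 0.002] F [-2.7  1.2  7.8] tq [0.51 0.84 0.04] w 0.0007
```

Call:
apply_moves([
  {"translation": [0, 0, -0.0002], "turn": [0, 0, 0], "hand": 0.0},
  {"translation": [0, 0, -0.0003], "turn": [0, 0, 0], "hand": 0.0},
  {"translation": [0, 0, -0.0003], "turn": [0, 0, 0], "hand": 0.0},
  {"translation": [0, 0, -0.0003], "turn": [0, 0, 0], "hand": 0.0},
  {"translation": [0, 0, -0.0003], "turn": [0, 0, 0], "hand": 0.0},
])

```text
time: 43.55
ee_pos: [0.5434, -0.2065, 0.1825]
eef_rot: [0.971, -0.239, 0.002, 0.0]
ft_force: [-3.1, 1.0, 5.9]
width: 0.0006
```

```bash
python3 to.py .5417 -.2051 .182 -.48
```

```text
t 43.55 d [-0.0017  0.0014 -0.0005] turn [0.001 0.005 0.002] F [-3.1  1.   5.9] tq [ 0.38  0.73 -0.02] w 0.0006
```

Call:
apply_moves([
  {"translation": [0, 0, -0.003], "turn": [0, 0, 0], "hand": 0.0},
  {"translation": [0, 0, -0.003], "turn": [0, 0, 0], "hand": 0.0},
  {"translation": [0, 0, -0.002], "turn": [0, 0, 0], "hand": 0.0},
])

```text
time: 43.85
ee_pos: [0.5435, -0.2065, 0.1762]
eef_rot: [0.971, -0.239, 0.003, -0.001]
ft_force: [-4.2, 2.4, 14.9]
width: 0.0004
```

```bash
python3 to.py .5417 -.2051 .176 -.48
```

```text
t 43.85 d [-0.0018  0.0014 -0.0002] turn [-0.     0.006  0.002] F [-4.2  2.4 14.9] tq [0.6  1.23 0.04] w 0.0004
```

Call:
apply_moves([
  {"translation": [0, 0, -0.0005], "turn": [0, 0, 0], "hand": 0.0},
  {"translation": [0, 0, 0.01], "turn": [0, 0, 0], "hand": 0.0},
  {"translation": [0, 0, 0.03], "turn": [0, 0, 0], "hand": 0.0},
  {"translation": [0, 0, 0.045], "turn": [0, 0, 0], "hand": 0.0},
  {"translation": [-0.02, 0.02, 0.04], "turn": [0, 0, 0], "hand": 0.0},
])

```text
time: 44.35
ee_pos: [0.522, -0.1867, 0.3003]
eef_rot: [0.971, -0.24, -0.001, 0.001]
ft_force: [-0.3, 1.3, 1.4]
width: 0.0008
```

Call:
apply_moves([
  {"translation": [-0.035, 0.03, 0.01], "turn": [0, 0, 0], "hand": 0.0},
  {"translation": [-0.03, 0.03, 0], "turn": [0, 0, 0], "hand": 0.0},
  {"translation": [-0.02, 0.04, 0], "turn": [0, 0, 0], "hand": 0.0},
  {"translation": [0, 0.04, 0], "turn": [0, 0, 0], "hand": 0.0},
  {"translation": [0, 0, 0], "turn": [0, 0, 0], "hand": 0.0},
])

```text
time: 44.85
ee_pos: [0.4403, -0.0475, 0.3149]
eef_rot: [0.971, -0.24, 0.005, -0.002]
ft_force: [0.5, -1.0, -0.0]
width: 0.0006
```

```bash
python3 to.py .5417 -.2051 .176 -.48; python3 - <<'E'
from h import *
a=camera('top'); b=camera('side'); cv2.imwrite('pics/fin_top.png',a[...,::-1])
A=cv2.resize(a[150:250,310:430],None,fx=5,fy=5,interpolation=cv2.INTER_CUBIC)
# side crop around stand
P=np.array([.579,-.2245,0]);R=RZ(-.48)
u,v=proj('side',P+[0,0,.07])[0].astype(int)
B=cv2.resize(b[v-50:v+50,u-20-25:u-20+35],(300,500),interpolation=cv2.INTER_CUBIC)[:, :198]
B=cv2.resize(b[v-50:v+50,u-35:u+30],(195,300),interpolation=cv2.INTER_CUBIC); B=np.vstack([B,cv2.resize(a[190:270,125:190],(195,200))])
cv2.imwrite('pics/fin.png',np.hstack([A,B])[...,::-1])
k=K('top')
for t in (1.5,1.571):
  d=np.array([-np.sin(t),-np.cos(t),0]); print(t,(proj('t',R@(np.array([.062,0,.174])+.104*d)+P,k)-[310,150])*5)
E
```

```text
t 44.85 d [ 0.1014 -0.1576 -0.1389] turn [-0.001  0.01   0.005] F [ 0.5 -1.  -0. ] tq [ 0.04 -0.01  0.04] w 0.0006
1.5 [[237.12380046 278.51556121]]
1.571 [[224.25837436 273.05431651]]
```

View pics/fin.png

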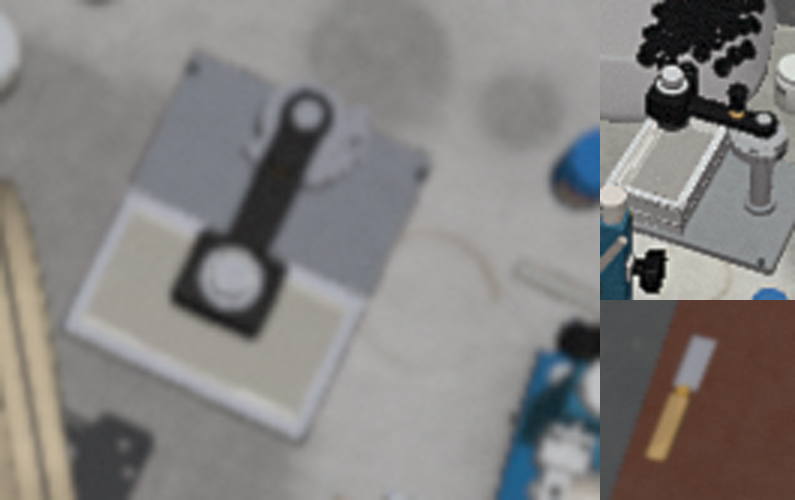

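```bash
python3 - <<'E'
from h import *
P=np.array([.579,-.2245,0]);R=RZ(-.48);k=K('top')
def blob(im,u,v):
    g=cv2.resize(cv2.cvtColor(im,cv2.COLOR_BGR2GRAY),None,fx=6,fy=6,interpolation=cv2.INTER_CUBIC)
    m=(g>135).astype(np.uint8); n,l,st,c=cv2.connectedComponentsWithStats(m)
    out=[((c[i]+.5)/6-.5,st[i,4]/36) for i in range(1,n) if np.hypot(*((c[i]+.5)/6-.5-[u,v]))<5 and st[i,4]/36>20]
    return out
pr=lambda t:proj('t',R@(np.array([.062,0,.174])+.104*np.array([-np.sin(t),-np.cos(t),0]))+P,k)[0]
a=cv2.imread('pics/top0_raw.png'); b=cv2.imread('pics/fin_top.png')
print('parked',blob(a,407.,187.3),pr(0)); print('over',blob(b,356,205.3),pr(1.571),pr(1.52),pr(1.5))
print('hub',blob(a,371.2,172.5),blob(b,371.2,172),proj('t',R@[.062,0,.14]+P,k))
E
```

```text
parked [(array([407.15561124, 187.17659198]), np.float64(94.22222222222223))] [406.888196   186.56555671]
over [(array([355.73202236, 205.21857528]), np.float64(96.05555555555556))] [354.85167487 204.6108633 ] [356.69200048 205.4133375 ] [357.42476009 205.70311224]
hub [] [] [[369.81150947 173.25833126]]
```

```bash
python3 -c "
from h import *
print(order.close_job())"
```

```text
the job is handed in; nothing more can be done
None
```

The whole sequence is done and the job was handed in at about 45 s of the 210 s limit; the hand-in gave no verdict.

**What I did**
- I levered the cover up with the knife blade, pushed it wide open, and laid the knife back flat on the side stand.
- Only two loose caps were on the side stand. I put both in the tray and shut the cover with the closed fingers.
- I lifted the plunger 13 mm, swung the camera arm to its stop, and let the plunger drop back to its home height.
- I held the release at its first click for about 0.7 s, at roughly 6–8 N. Then I pressed it right down (14.9 N, about 12 mm in all) and let go.

**Last checks**
- **Camera arm and plunger:** The arm measured about 1.557 rad in the last top picture, good to roughly 0.01 (1.52 is needed). It resisted a tug of about 5 N after the plunger dropped, so I take it as locked. During that tug my tool-based estimate read about 1.51–1.53 rad, close to the limit, and came back to about 1.54–1.55 when the force was let off.
- **Cover:** It looks shut in the last picture. The fingertips bottomed out at 57.5 mm, against 57 mm for a shut cover.
- **Caps:** Both lay flat and apart just before shutting. One is at about (-44, -19) mm. The other moved by itself after I released it and now rests against the left wall at about (-52, 58) mm, inside the 63 mm limit. I could not check them again through the cover.
- **Knife:** It lies flat on the side stand.
- **Jar, pot and marker:** I never moved near the ink jar, hardener pot or marker, but did not re-measure them.

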